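# Pin a flanged pipe stub onto the welding positioner

### The arm

A 6-joint arm with a two-finger parallel gripper is mounted at the origin on the work surface. World frame = base frame: x ahead of the robot, y to its left, z up, the work surface at z = 0. Lengths are in m, angles in rad, forces in N, time in s.
With the tool pointing down it reaches from about 0.275 to 0.825 m from the base axis. Payload 4.9 kg.
Tool frame: the origin (TCP) lies between the finger pads; the fingertips stand 22 mm ahead of it and the grasp point (between the pads) lies 3 mm ahead of it (ctrl.tcp_to_tips is the distance from the TCP to the fingertips, in m); z points along the fingers, x is the direction in which the jaws open and shut, and the axes are right-handed (so a half turn about z gives the same grasp; the last joint's range is limited). The gripper opens to 85 mm and grips with 20 to 120 N. Pads are 22 mm wide; open, the fingers measure 114 mm over their backs; the gripper's body (76 mm by 85 mm) begins 54 mm behind the grasp point. The pads swing forward as they close: fully open they stand 13 mm farther back than shut.
Start: joints at [-1.301, 0.326, -0.193, 1.052, 0, 1.437], TCP at [0.216, -0.506, 0.253] pointing down, gripper open.
Joint ranges: [-2.65, 2.65], [-0.97, 1.79], [-1.3, 1.35], [-1.93, 2.1], [-1.47, 1.37], [-3.14, 3.14]. Speed limits (rad/s): [2.57, 2.57, 3.14, 3.14, 3.14, 3.14].

### API

Orientations are given as a rotation vector (axis times angle).
In Python, from plant import ctrl gives the robot as it stands.
- The arm moves only by the tool jog_arm, never from a script. Its argument "series" is one flat list of numbers, 5 for each row, row after row: the opening, from 0 (shut) to 1 (fully open), then the shift along the world's x, y, z each as a share of 0.04 m, from -1 to 1, then the turn about the world's z as a share of 0.08 rad, from -1 to 1. In form: [hand, tx, ty, tz, twist, hand, tx, ty, tz, twist, ...]. A call has 1 to 12 rows; each row shifts and turns the pose as measured when the row begins; what a row does not reach is not made up. A row lasts 1/12 s, in which the tool goes at most 41.7 mm and 7.16 degrees, less where a joint would pass 70% of its speed; a pose out of reach is approached as far as the arm can. A call with a number of a shift or a turn outside -1 to 1 is refused whole. A call with a gripper value outside its range is refused whole. The fingers move at their own pace and stop on an object; "grip_force" is the grip in N (left out, the last holds). Time passes only in rows, so rows that do not move let the fingers close. It gives the time, the measured TCP pose, the force and the opening at its end, in the units of the state.
- ctrl.get_obs(): the state, without advancing time (a new reading comes with each control period).
- ctrl.capture(name): name is "side" or "top"; returns a dict with "image" (400x640x3 uint8, blue, green, red), "intrinsics" (3x3 intrinsics, pixels), "distortion" ([k1, k2, p1, p2, k3] as OpenCV has them; the pictures are not rectified), "R" (3x3) and "t" (3): a world point X has camera coordinates R X + t. Camera axes: x right, y down, z forward; pixel columns grow to the right and rows downward; lengths in m; the calibration is good to about 2 mm. A picture is of the moment at which its call begins. There is no depth.
- ctrl.sign_off(): hands the job in, once; it reports no verdict.
The state is a dict: "time": time; "qpos": joint angles; "qvel": joint speeds; "joint_torque": joint torques, N m; "tool_pos": TCP position; "eef_rot": TCP orientation; "wrist_force": force on the tool from outside, world axes, zero at the start; "wrist_torque": the same for the moment, N m; "grip_width": finger opening in m.
Only numpy, scipy, OpenCV 4.12 (cv2) and the standard library are available. Lean on these libraries where they do the work, as an engineer would, in place of code of your own. Each camera call takes 0.05 s, during which the arm holds its last target.

### The job

Get the flanged pipe stub ready for welding: lower it, tube up and without dropping it, flat onto the positioner's round faceplate with the two fixture pins through two opposite bolt holes of its flange. Then slide the hairpin clip's straight leg through the cross hole of the taller pin until its sprung leg snaps over and hugs the shank, and let go. Leave the other tools on the bench where they lie.

Things in the scene. Friction and masses are not known exactly. Their poses are not given: they have to be found in the camera images.
- faceplate: Round level steel faceplate, 230 mm across, fixed on the blue and grey welding positioner. Origin: centre of its top face, 160 mm above the bench; z up. Two 18 mm pins stand on its y axis, 62.5 mm either side: at +y the taller, cross-drilled one (40 mm tall, straight to 32 mm, then a cone to 8 mm across), at -y the plain one (21 mm tall, straight to 13 mm, then such a cone).
- pin_hole (a point): Centre of the cross hole in the taller pin, on the pin's axis, 18 mm above the faceplate. The hole is 8 mm wide and high, its mouths flared to about 10 mm, and runs right through along this frame's x axis (square to the line between the pins); z up along the pin.
- plain_pin (a point): Top of the shorter, plain pin, on its axis.
- stub (a point): Flanged pipe stub (loose, 0.6 to 0.9 kg, bare stainless): round flange 165 mm across, 5 mm thick, with a tube 48 mm across rising 45 mm from it. This point: on the tube's axis, 30 mm above the flange's underside, 20 mm below the tube's top. z up. Four 22 mm bolt holes lie 62.5 mm out on +x, +y, -x and -y; any opposite pair will do. Hold it by the tube.
- clip_eye (a point): Hairpin clip (loose, 50 g, bright steel wire 5 mm thick, 97 mm long, lying flat): centre of its round eye, a coil of two turns 21 mm across and 10 mm tall, half-way up; hold it here, squeezing it does not bend the clip. x: towards the leg tips, z up. The straight leg runs along y = -8 mm to 84 mm ahead; the sprung leg, on its +y side, to 70 mm ahead. The shank goes in between the leg ends.
- clip_bow (a point): Where the pin's axis and the hole's centre lie once the clip is home: on the straight leg's axis, 38 mm ahead (+x) of the eye's centre, 8 mm to its -y side and 2.5 mm lower (both legs lie at this height); same axes. The sprung leg bows round this point, dips to 5 mm from the straight leg's axis 12 mm before and beyond it, and flares out at its end.
- clip_leg (a joint): Sprung leg of the clip, hinged at the eye: 0 when relaxed, grows as the leg is sprung away from the straight leg (rad). It opens to about 0.08 to 0.1 as the shank passes the dip, then falls to about 0.02 when the bow hugs the shank and the clip is let go. Pushing the clip home takes up to about 10 N along the straight leg.
- hammer: Bystander: hammer, 260 mm long, lying on the bench; leave alone. Origin under its middle.
- brush: Bystander: wire brush with a straight wooden handle, 240 mm long, lying bristles down on the bench; leave alone. Origin under its middle.
- clamp: Bystander: steel G-clamp, about 150 mm by 90 mm, lying on the bench; leave alone. Origin under the middle of its spine.
- offcut: Bystander: ring cut from a steel pipe, 76 mm across, 50 mm tall, standing on the bench; leave alone. Origin under its centre.
- flange: The same flanged pipe stub, origin at the centre of the flange's underside, same axes as stub.
Things that resemble listed ones, but are neither listed nor needed, are in the scene too. Of the things shaped like the part that bears clip_eye, the bare steel one is meant.

How it is judged:
By the outcome, as a careful person would: the job done as asked, in the order asked, and still so for the second after the job is handed in, with the robot touching nothing.
It also fails if it takes over 61 s, if anything falls off the work surface, if the arm or the gripper's body presses on something with over 40 N, if the wrist force passes 120 N, or if a joint passes its speed limit or range.

## Working session

There is one attempt and no reset: what is moved stays moved. The work goes in short steps, Python scripts to look and compute and a tool call to move; the robot and the scene stay as the last step left them, time stands still between calls to the robot, and variables do not carry over. Pictures are saved under pics/ and viewed, and the job is handed in when it is done.

Besides the shell and the picture viewer there is one more tool, called after ">>>" as name(argument=value, ...) on one line, values as JSON. jog_arm: Moves the arm, as the interface text tells. Its arguments: {"type":"object","properties":{"series":{"type":"array"},"grip_force":{"type":"number"}},"required":["series"]}

```bash
ls; mkdir -p pics
cat > h.py <<'E'
import sys; sys.path.insert(0,'.')
import numpy as np, cv2, pickle
from plant import ctrl
def cap(n,tag):
    c=ctrl.capture(n); cv2.imwrite(f'pics/{tag}.png',c['image']); pickle.dump(c,open(f'pics/{tag}.pkl','wb')); return c
def load(tag): return pickle.load(open(f'pics/{tag}.pkl','rb'))
def ray(c,uv):
    K=np.array(c['intrinsics']);d=np.array(c['distortion'],float)
    p=cv2.undistortPoints(np.array([[uv]],float),K,d)[0,0]
    R=np.array(c['R']);t=np.array(c['t']); return -R.T@t, R.T@np.array([p[0],p[1],1.])
def atz(c,uv,z):
    o,d=ray(c,uv); return o+d*(z-o[2])/d[2]
def proj(c,X):
    r,_=cv2.Rodrigues(np.array(c['R'],float))
    return cv2.projectPoints(np.array(X,float).reshape(-1,1,3),r,np.array(c['t'],float),np.array(c['intrinsics'],float),np.array(c['distortion'],float))[0][:,0]
def crop(tag,x0,y0,w,h,s,out):
    im=cv2.imread(f'pics/{tag}.png')[y0:y0+h,x0:x0+w]; im=cv2.resize(im,None,fx=s,fy=s,interpolation=cv2.INTER_CUBIC)
    for i in range(0,w,10):
        cv2.line(im,(i*s,0),(i*s,8 if (x0+i)%50 else 16),(0,0,255),1)
        if (x0+i)%20==0: cv2.putText(im,str(x0+i),(i*s,26),0,.35,(0,0,255),1)
    for i in range(0,h,10):
        cv2.line(im,(0,i*s),(8,i*s),(0,0,255),1)
        if (y0+i)%20==0: cv2.putText(im,str(y0+i),(10,i*s+4),0,.35,(0,0,255),1)
    cv2.imwrite(f'pics/{out}.png',im)
E
python3 - <<'E'
from h import *
a=cap('top','t0');b=cap('side','s0')
for c in(a,b): print(c['intrinsics'],c['distortion'],ray(c,(320,200)))
print(ctrl.get_obs())
E
```

```text
pics
[[408.41284789   0.         319.4568311 ]
 [  0.         408.41284789 198.36632101]
 [  0.           0.           1.        ]] [0.01241191 0.         0.         0.         0.        ] (array([0.29358963, 0.02633595, 1.24024849]), array([ 0.20990901, -0.0273357 , -0.97734781]))
[[368.38902811   0.         313.8035817 ]
 [  0.         368.38902811 201.73858969]
 [  0.           0.           1.        ]] [0.01887389 0.         0.         0.         0.        ] (array([0.15662501, 0.65077969, 0.71809858]), array([ 0.39197015, -0.68081321, -0.61899755]))
{'time': 0.1, 'qpos': array([-1.30122971e+00,  3.26880536e-01, -1.93475612e-01,  1.05199738e+00,
       -2.75106574e-05,  1.43662953e+00]), 'qvel': array([ 2.34128082e-03, -2.18477440e-05,  2.31064031e-03,  1.89575312e-04,
        8.85664092e-05,  1.07064986e-03]), 'joint_torque': array([ 5.90090622e-04, -4.44240797e+01,  2.63036692e+01,  7.83440075e-03,
       -1.53671240e-04,  5.56262918e-06]), 'tool_pos': array([ 0.21596021, -0.50530199,  0.25257738]), 'eef_rot': array([-2.62089077e+00,  1.73038410e+00,  1.87047536e-03]), 'wrist_force': array([0.27337577, 0.05970591, 0.06677401]), 'wrist_torque': array([0.00630176, 0.00308543, 0.03813684]), 'grip_width': 0.08541367793009302}
```

View pics/t0.png

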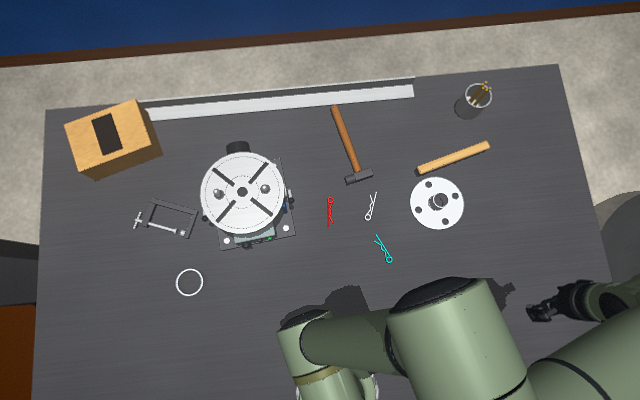

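View pics/s0.png

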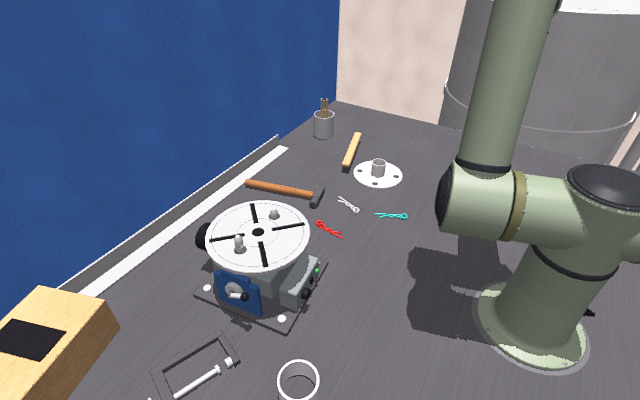

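Clip candidates in the top view are red (330,211), bare steel (371,206) and cyan (384,249). The bare one at (371,206) is meant. The stub is the only flanged piece, at (437,203), and the offcut ring at (189,282) is a bystander. Next I'll look at close crops.

Run:
```python
from h import *
crop('t0',355,185,40,40,14,'c1');crop('t0',405,170,66,66,9,'c2');crop('t0',190,140,110,110,5,'c3')
crop('s0',195,190,125,90,6,'c4')
crop('s0',330,150,80,70,8,'c5')
```

```text
(no output)
```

View pics/c1.png

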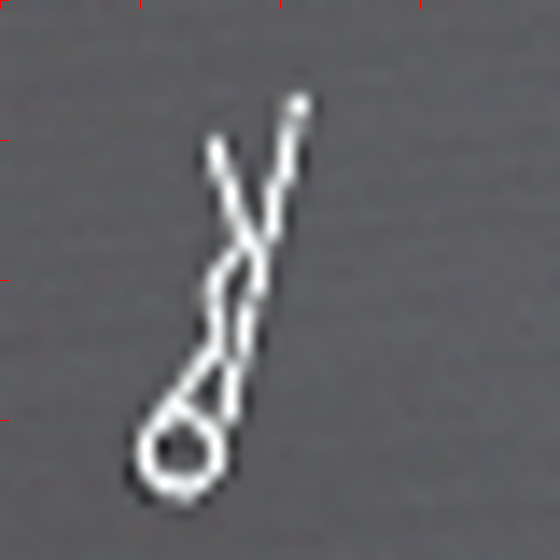

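View pics/c2.png

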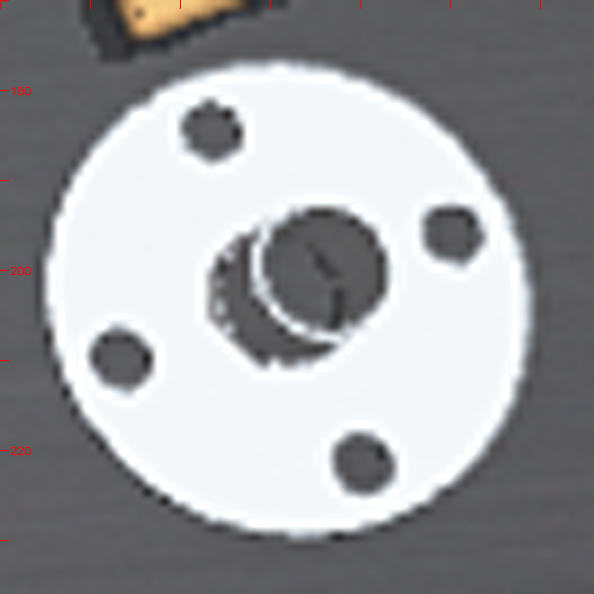

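View pics/c3.png

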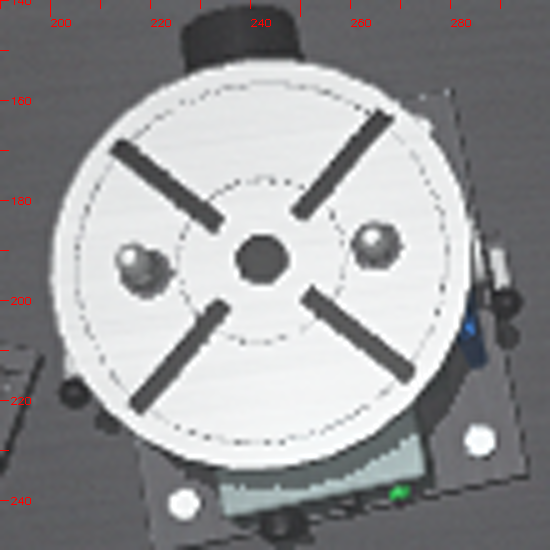

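View pics/c4.png

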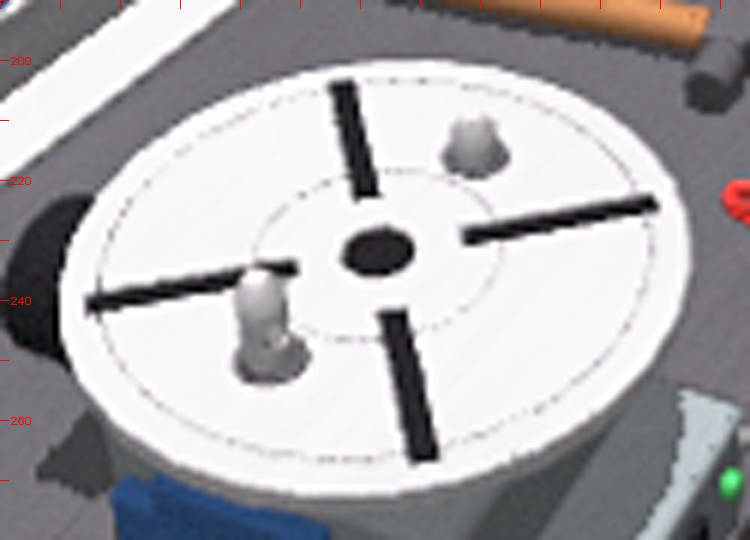

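View pics/c5.png

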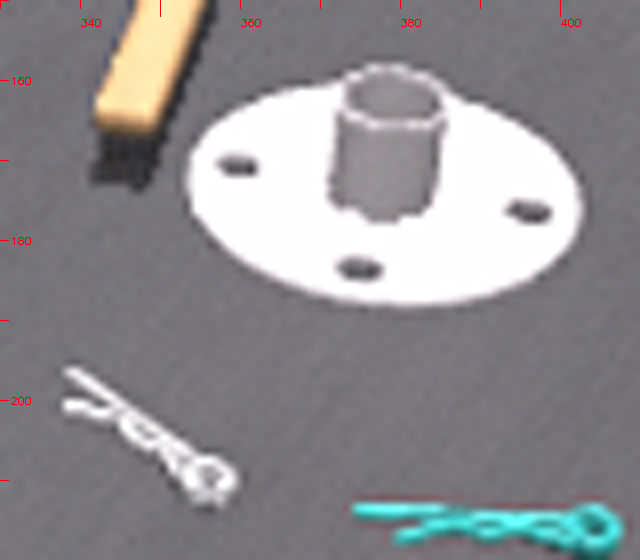

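The bare clip's eye is at about (367.5,216.6) and its straight-leg tip at (376,192), with the sprung leg on the left (+y), as described. Now positions.

```bash
cat > meas.py <<'E'
from h import *
from scipy.optimize import least_squares
t=load('t0');s=load('s0')
def P(x0,y0,sc,X): return [(x0+(a+.5)/sc-.5, y0+(b+.5)/sc-.5) for a,b in X]
def res(c,X,uv): return (proj(c,X)-np.array(uv)).ravel()
# stub
ht=P(405,170,9,[(212,130),(453,235),(364,463),(121,358)]); tt=P(405,170,9,[(322,270)])
hs=P(330,150,8,[(530,211),(360,269),(238,166)]); ts=P(330,150,8,[(391,97)])
def f(p):
    x,y,a=p; H=lambda k:[x+.0625*np.cos(a+k*np.pi/2),y+.0625*np.sin(a+k*np.pi/2),.004]
    r=[res(t,[H(0),H(3),H(2),H(1)],ht),res(t,[[x,y,.05]],tt)]
    r+=[res(s,[H(3),H(2),H(1)],hs),res(s,[[x,y,.05]],ts)]
    return np.concatenate(r)
if __name__=='__main__':
    print([atz(t,u,.004) for u in ht],[atz(s,u,.004) for u in hs],atz(t,tt[0],.05),atz(s,ts[0],.05))
    h0=atz(t,ht[0],.004);h2=atz(t,ht[2],.004);c0=(h0+h2)/2
    r=least_squares(f,[c0[0],c0[1],np.arctan2(*(h0-c0)[1::-1])]);print('stub',r.x,np.degrees(r.x[2]));print(np.round(r.fun,1))
    # clip
    e,tip=P(355,185,14,[(181,449),(299,104)]); E=atz(t,e,.008);T=atz(t,tip,.0025)
    es,tis=P(330,150,8,[(208,478),(70,371)]);print('eye',E,atz(s,es,.008),'tip',T,atz(s,tis,.0025))
    # plate
    tp,pp,ch=P(190,140,5,[(131,256),(378,236),(262,259)])
    tps,pps,chs=P(195,190,6,[(262,272),(478,121),(379,252)])
    print('tall',atz(t,tp,.2),atz(s,tps,.2),'plain',atz(t,pp,.181),atz(s,pps,.181),'ctr',atz(t,ch,.16),atz(s,chs,.16))
E
python3 meas.py
```

```text
[array([ 0.57688836, -0.34963102,  0.004     ]), array([ 0.53173485, -0.42650733,  0.004     ]), array([ 0.45605847, -0.38281117,  0.004     ]), array([ 0.5001815 , -0.30601997,  0.004     ])] [array([ 0.45486252, -0.38292222,  0.004     ]), array([ 0.49951374, -0.30635644,  0.004     ]), array([ 0.57629969, -0.34979249,  0.004     ])] [ 0.51536994 -0.36444068  0.05      ] [ 0.51690155 -0.36601901  0.05      ]
stub [ 0.52152147 -0.36326513 -0.12231763] -7.008284047160524
[  6.4  -2.7   0.6   5.6  -9.   -0.2  -2.9  -9.   -0.7  -2.  -11.3 -10.7
  17.   -3.7   6.4  11.   -1.6  -0. ]
eye [ 0.49224684 -0.14754414  0.008     ] [ 0.49153509 -0.14669365  0.008     ] tip [ 0.56784118 -0.18415141  0.0025    ] [ 0.57050495 -0.1844945   0.0025    ]
tall [0.56819322 0.26580908 0.2       ] [0.568515   0.26542723 0.2       ] plain [0.57132245 0.13874835 0.181     ] [0.56770644 0.14501795 0.181     ] ctr [0.57013697 0.20449573 0.16      ] [0.57049434 0.20524759 0.16      ]
```

```bash
cat > ov.py <<'E'
from h import *
def ring(c,r,z,n=60):
    a=np.linspace(0,2*np.pi,n); return np.c_[c[0]+r*np.cos(a),c[1]+r*np.sin(a),np.full(n,z)]
def overlay(tag,curves,x0,y0,w,h,s,out):
    c=load(tag); im=cv2.resize(c['image'][y0:y0+h,x0:x0+w],None,fx=s,fy=s,interpolation=cv2.INTER_CUBIC)
    for X,col in curves:
        p=proj(c,X); p=(p-[x0,y0]+.5)*s-.5
        cv2.polylines(im,[np.round(p).astype(int)],False,col,1,cv2.LINE_AA)
    cv2.imwrite(f'pics/{out}.png',im)
def plate(cx,cy,phi):
    C=np.array([cx,cy]);u=np.array([-np.sin(phi),np.cos(phi)]);A=C+.0625*u;B=C-.0625*u
    g=(0,200,0);r=(0,0,255)
    return [(ring(C,.115,.16),g),(ring(A,.009,.16),r),(ring(A,.009,.192),r),(ring(A,.004,.2),r),(ring(B,.009,.16),r),(ring(B,.009,.173),r),(ring(B,.004,.181),r)]
E
python3 - <<'E'
from ov import *
cv=plate(.5703,.2047,np.radians(1.9))
overlay('t0',cv,195,145,95,95,8,'o1');overlay('s0',cv,195,190,125,90,6,'o2')
E
```

```text
(no output)
```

View pics/o1.png

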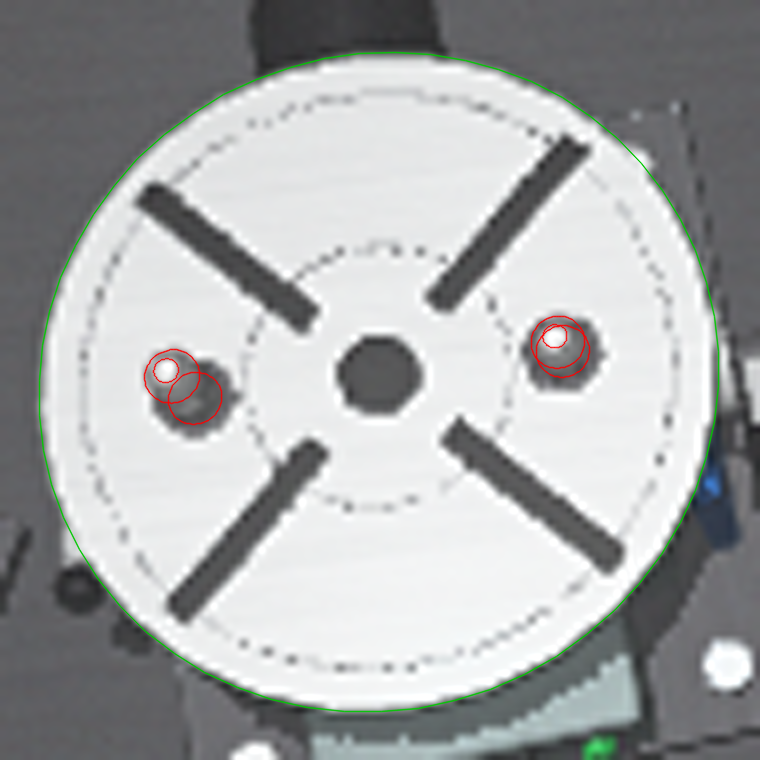

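View pics/o2.png

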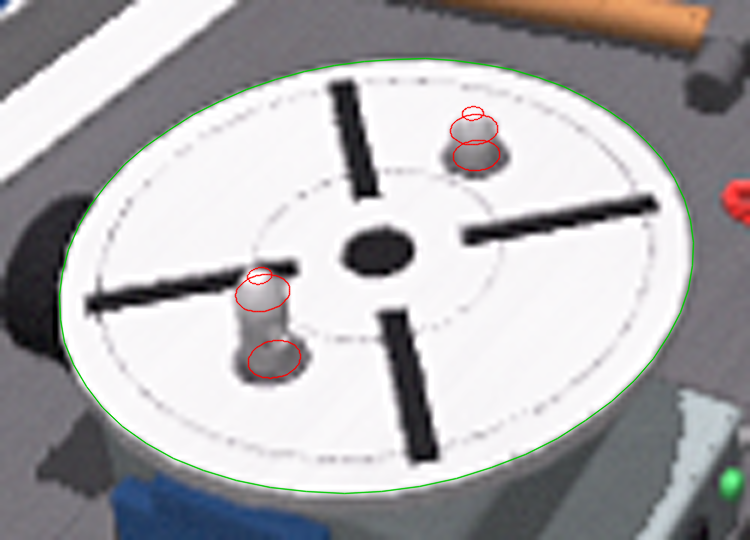

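>>> jog_arm(series=[1,0.6,0.28,0,1,1,0.6,0.28,0,1,1,0.6,0.28,0,1,1,0.6,0.28,0,1,1,0.6,0.28,0,1,1,0.6,0.28,0,1,1,0.6,0.28,0,1,1,0.6,0.28,0,1,1,0.6,0.28,0,1,1,0.6,0.28,0,1,1,0.6,0.28,0,1,1,0.6,0.28,0,1], grip_force=60)

```text
time: 1.1
tool_pos: [0.5091, -0.3635, 0.2468]
eef_rot: [-3.127, 0.27, 0.019]
wrist_force: [0.2, 0.4, -0.0]
grip_width: 0.0856
```

>>> jog_arm(series=[1,0.1,-0.04,-0.6,0.95,1,0.05,-0.02,-0.6,0.95,1,0,0,-0.6,0.95,1,0,0,-0.6,0.95,1,0,0,-0.6,0.95,1,0,0,-0.3,0.7,1,0,0,0,0])

```text
time: 1.68
tool_pos: [0.5213, -0.3598, 0.1073]
eef_rot: [-3.102, -0.468, 0.014]
wrist_force: [0.1, 0.3, 0.6]
grip_width: 0.0851
```

```bash
cat >> h.py <<'E'
from scipy.spatial.transform import Rotation as Ro
def st():
    o=ctrl.get_obs(); R=Ro.from_rotvec(o['eef_rot']).as_matrix()
    print('t',round(o['time'],2),'pos',np.round(o['tool_pos'],4),'yaw',round(np.degrees(np.arctan2(R[1,0],R[0,0])),2),'zax',np.round(R[:,2],3),'F',np.round(o['wrist_force'],1),'T',np.round(o['wrist_torque'],2),'w',round(o['grip_width'],4),'q',np.round(o['qpos'],2)); return o
E
python3 - <<'E'
from h import *
st()
E
```

```text
t 1.68 pos [ 0.5213 -0.3598  0.1073] yaw 17.17 zax [-0.009  0.003 -1.   ] F [0.1 0.3 0.6] T [-0.04  0.01 -0.02] w 0.0851 q [-0.72  0.61 -0.14  0.84 -0.    0.55]
```

>>> jog_arm(series=[1,-0.13,-0.15,-0.5,-0.4,1,0,0,-0.5,0,1,0,0,-0.4,0,1,0,0,0,0])

```text
time: 2.02
tool_pos: [0.516, -0.366, 0.0505]
eef_rot: [-3.11, -0.407, 0.014]
wrist_force: [-0.4, 0.1, -0.5]
grip_width: 0.085
```

Run:
```python
from h import *
st(); cap('side','s1'); cap('top','t1'); crop('s1',320,120,100,80,7,'s1c')
```

```text
t 2.02 pos [ 0.516  -0.366   0.0505] yaw 14.91 zax [-0.009  0.004 -1.   ] F [-0.4  0.1 -0.5] T [ 0.03  0.08 -0.02] w 0.085 q [-0.73  0.67 -0.19  0.72 -0.    0.58]
```

View pics/s1c.png

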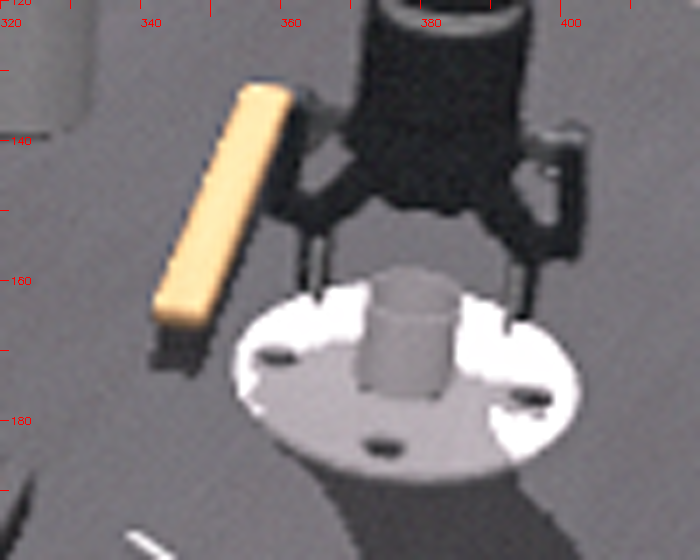

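>>> jog_arm(series=[1,0,0,-0.45,0,1,0,0,0,0,0,0,0,0,0,0,0,0,0,0,0,0,0,0,0,0,0,0,0,0,0,0,0,0,0,0,0,0,0,0,0,0,0,0,0], grip_force=70)

```text
time: 2.87
tool_pos: [0.5204, -0.3702, 0.0446]
eef_rot: [3.109, 0.405, -0.002]
wrist_force: [-0.3, -1.2, -3.8]
grip_width: 0.0462
```

Run:
```python
from h import *
st()
```

```text
t 2.87 pos [ 0.5204 -0.3702  0.0446] yaw 14.83 zax [-0.001 -0.006 -1.   ] F [-0.3 -1.2 -3.8] T [-0.23  0.11  0.  ] w 0.0462 q [-0.73  0.68 -0.19  0.7  -0.    0.58]
```

Run:
```python
from h import *
cap('side','s2'); crop('s2',320,120,100,80,7,'s2c');st()
```

```text
t 2.92 pos [ 0.5204 -0.3702  0.0446] yaw 14.83 zax [-0.001 -0.006 -1.   ] F [-0.7  0.  -5.3] T [-0.07  0.05 -0.03] w 0.0462 q [-0.73  0.68 -0.19  0.7  -0.01  0.58]
```

View pics/s2c.png

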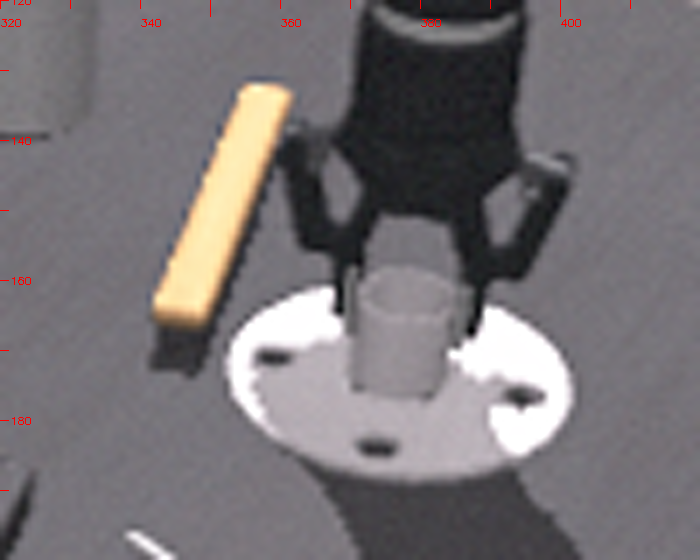

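>>> jog_arm(series=[0,0,0,0,0,0,0,0,0,0], grip_force=90)

```text
time: 3.08
tool_pos: [0.5205, -0.3702, 0.0447]
eef_rot: [3.109, 0.405, -0.003]
wrist_force: [-0.8, -0.9, -3.4]
grip_width: 0.0461
```

Run:
```python
from ov import *
st();cap('top','t2');crop('t2',400,165,80,75,8,'t2c')
```

```text
t 3.08 pos [ 0.5205 -0.3702  0.0447] yaw 14.83 zax [-0.001 -0.006 -1.   ] F [-0.8 -0.9 -3.4] T [-0.05  0.17 -0.07] w 0.0461 q [-0.73  0.68 -0.19  0.7  -0.01  0.58]
```

View pics/t2c.png

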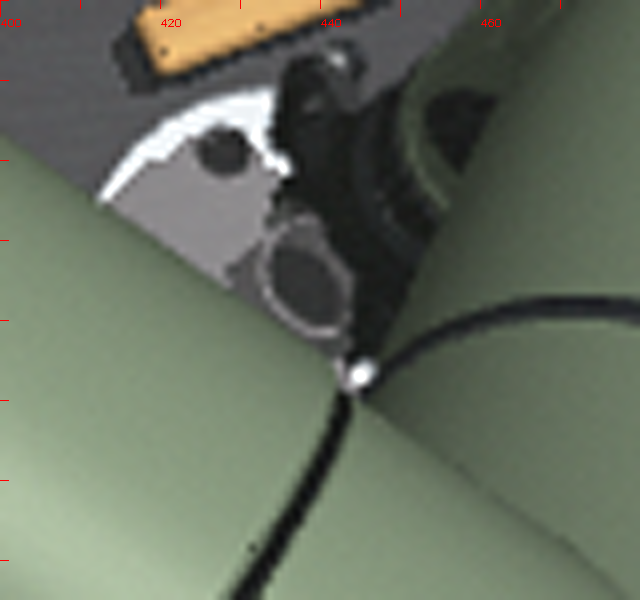

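>>> jog_arm(series=[0,0,0,0.4,0,0,0,0,0.6,0,0,0,0,0.8,0,0,0,0,0.8,0,0,0,0,0,0])

```text
time: 3.55
tool_pos: [0.5164, -0.366, 0.1457]
eef_rot: [-3.11, -0.405, 0.015]
wrist_force: [2.6, -1.6, -5.2]
grip_width: 0.0456
```

Run:
```python
from ov import *
st();cap('side','s3');crop('s3',300,60,140,130,5,'s3c')
```

```text
t 3.55 pos [ 0.5164 -0.366   0.1457] yaw 14.85 zax [-0.01   0.004 -1.   ] F [ 2.6 -1.6 -5.2] T [-0.26 -0.29  0.06] w 0.0456 q [-0.73  0.57 -0.1   0.92 -0.    0.58]
```

View pics/s3c.png

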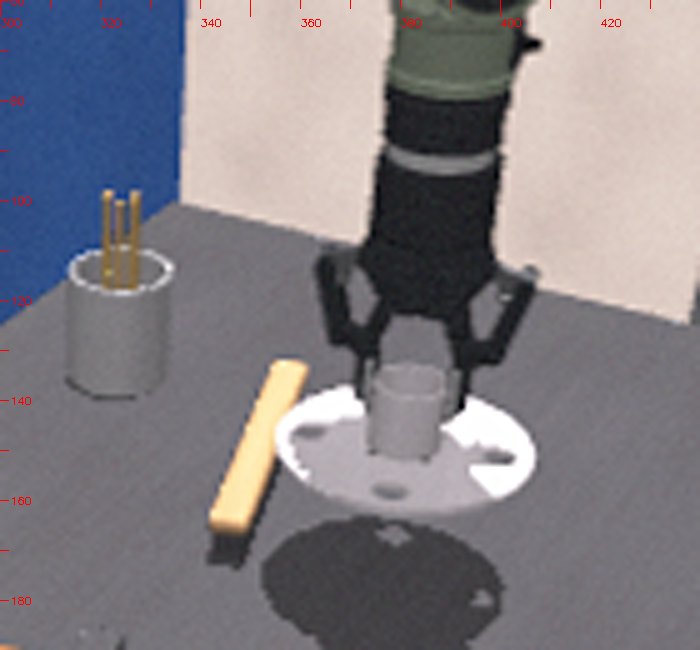

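Run:
```python
from ov import *
cap('top','t3')
crop('s3',350,130,62,40,12,'s3d');crop('t3',380,150,110,80,7,'t3d')
```

```text
(no output)
```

View pics/s3d.png

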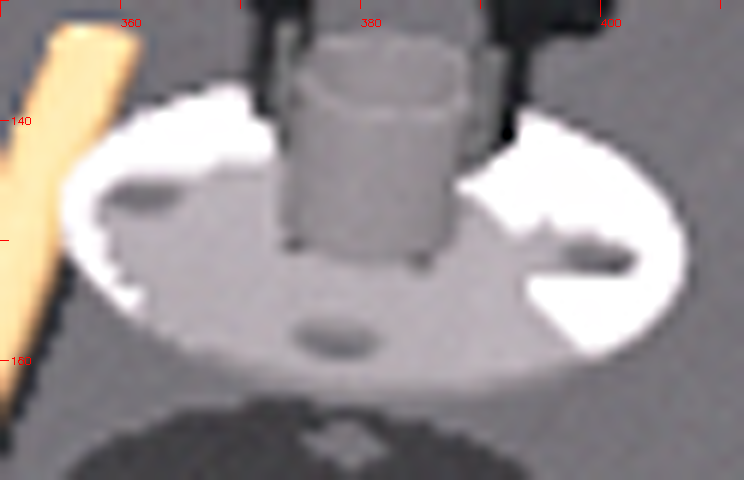

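View pics/t3d.png

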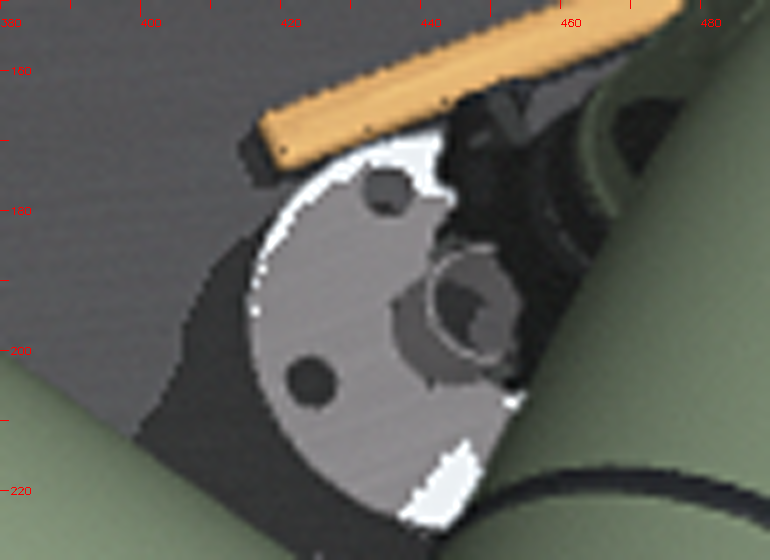

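```bash
cat > fit.py <<'E'
from h import *
from scipy.optimize import least_squares
def fitstub(obs,p0):
    # obs: list of (cam, [(kind, uv)]), kind 0..3 hole, 'T' tube top
    def pts(p,k):
        if k=='T': L=np.array([0,0,.05])
        else: L=np.array([.0625*np.cos(k*np.pi/2),.0625*np.sin(k*np.pi/2),.004])
        R=(Ro.from_rotvec([p[4],p[5],0])*Ro.from_euler('z',p[3])).as_matrix()
        return R@L+p[:3]
    def f(p):
        r=[]
        for c,o in obs:
            for k,uv in o: r+=list(proj(c,[pts(p,k)])[0]-uv)
        return np.r_[r, p[4]*30,p[5]*30]
    s=least_squares(f,p0); p=s.x
    print('stub xyz',np.round(p[:3],4),'yaw',round(np.degrees(p[3]),2),'tilt',np.round(np.degrees(p[4:]),2),'res',np.round(s.fun,1)); return p
def P(x0,y0,sc,a): return np.array([x0+(a[0]+.5)/sc-.5,y0+(a[1]+.5)/sc-.5])
E
python3 - <<'E'
from fit import *
s=load('s3');t=load('t3')
a=lambda x,y:P(350,130,12,(x,y)); b=lambda x,y:P(380,150,7,(x,y))
S=(s,[(0,a(141,196)),(1,a(338,340)),(2,a(597,257)),('T',a(386,76))]); T=(t,[(0,b(389,191)),(1,b(312,382)),('T',b(476,303))])
p0=[.516,-.366,.11,.26,0,0]
fitstub([S,T],p0);fitstub([S],p0)
E
```

```text
stub xyz [ 0.5129 -0.3567  0.1033] yaw 15.21 tilt [-0.54  0.18] res [ 0.  -0.1 -0.2  0.4  0.5  0.   0.2 -0.1 -0.6 -0.3 -0.6 -0.1  1.  -0.2
 -0.3  0.1]
stub xyz [ 0.5196 -0.3729  0.0933] yaw 16.15 tilt [ 0.13 -0.02] res [ 0.  -0.  -0.   0.1 -0.  -0.1  0.  -0.   0.1 -0. ]
```

Run:
```python
from ov import *
st();cap('side','s4');cap('top','t4');st()
crop('s4',350,130,62,40,12,'s4d');crop('t4',380,150,110,80,7,'t4d')
print(np.abs(load('s4')['image'].astype(int)-load('s3')['image']).max(),np.abs(load('t4')['image'].astype(int)-load('t3')['image']).max())
```

```text
t 3.65 pos [ 0.5143 -0.3642  0.1402] yaw 14.84 zax [-0.015  0.008 -1.   ] F [-0.2  0.4 -6.2] T [-0.01  0.    0.01] w 0.0455 q [-0.73  0.57 -0.1   0.91 -0.    0.58]
t 3.75 pos [ 0.5127 -0.3629  0.1377] yaw 14.84 zax [-0.019  0.012 -1.   ] F [-1.2  0.5 -8.5] T [ 0.   -0.02 -0.  ] w 0.0459 q [-0.73  0.58 -0.11  0.91 -0.    0.58]
248 206
```

View pics/s4d.png

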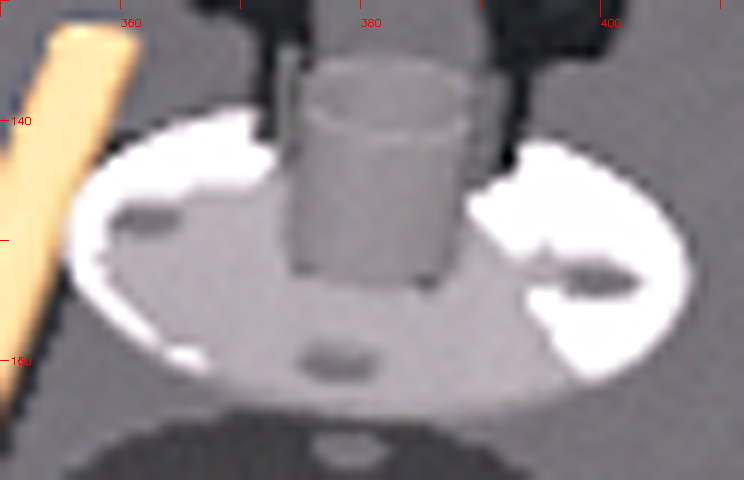

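View pics/t4d.png

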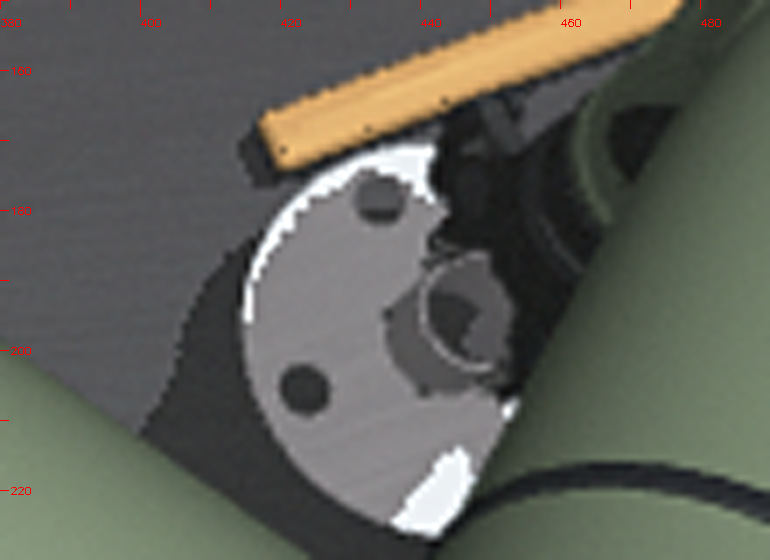

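>>> jog_arm(series=[0,0,0,0,0,0,0,0,0,0])

```text
time: 3.92
tool_pos: [0.5108, -0.3612, 0.1333]
eef_rot: [-3.096, -0.403, 0.034]
wrist_force: [-0.8, -0.3, -7.1]
grip_width: 0.0457
```

Run:
```python
from h import *
st();ctrl.capture('top');st();ctrl.capture('top');st()
```

```text
t 3.92 pos [ 0.5108 -0.3612  0.1333] yaw 14.85 zax [-0.024  0.016 -1.   ] F [-0.8 -0.3 -7.1] T [-0.03 -0.07  0.01] w 0.0457 q [-0.73  0.58 -0.11  0.91 -0.    0.58]
t 3.97 pos [ 0.5105 -0.361   0.133 ] yaw 14.85 zax [-0.025  0.017 -1.   ] F [ 0.2 -0.6 -7.1] T [-0.01 -0.05  0.03] w 0.0457 q [-0.73  0.58 -0.11  0.91 -0.    0.58]
t 4.02 pos [ 0.5108 -0.3612  0.1335] yaw 14.85 zax [-0.024  0.016 -1.   ] F [-0.2  1.5 -7.4] T [-0.09 -0.08 -0.04] w 0.0459 q [-0.73  0.58 -0.11  0.91 -0.    0.58]
```

>>> jog_arm(series=[0,0,0,0,0,0,0,0,0,0,0,0,0,0,0,0,0,0,0,0])

```text
time: 4.35
tool_pos: [0.5102, -0.3607, 0.1314]
eef_rot: [-3.094, -0.403, 0.037]
wrist_force: [0.3, 0.3, -8.0]
grip_width: 0.0457
```

Run:
```python
from h import *
st()
```

```text
t 4.35 pos [ 0.5102 -0.3607  0.1314] yaw 14.85 zax [-0.027  0.018 -0.999] F [ 0.3  0.3 -8. ] T [-0.1  -0.07  0.  ] w 0.0457 q [-0.73  0.58 -0.11  0.91 -0.    0.58]
```

>>> jog_arm(series=[0,0.1,0.5,0.5,-0.24,0,0.1,0.95,0.5,-0.24,0,0.1,0.95,0.5,-0.24,0,0.1,0.95,0.5,-0.24,0,0.1,0.95,0.5,-0.24,0,0.1,0.95,0.5,-0.24,0,0.1,0.95,0.4,-0.24,0,0.1,0.95,0.2,-0.24,0,0.1,0.95,0.1,-0.24,0,0.1,0.95,0.1,-0.24,0,0.1,0.95,0.05,-0.24,0,0.1,0.9,0.05,-0.24], grip_force=100)

```text
time: 5.35
tool_pos: [0.5558, 0.0765, 0.2929]
eef_rot: [-3.122, -0.001, 0.017]
wrist_force: [0.7, 0.6, -6.8]
grip_width: 0.0454
```

Run:
```python
from h import *
st()
```

```text
t 5.35 pos [0.5558 0.0765 0.2929] yaw 0.03 zax [-0.011  0.02  -1.   ] F [ 0.7  0.6 -6.8] T [-0.11 -0.11  0.04] w 0.0454 q [-0.    0.33 -0.08  1.17  0.02  1.57]
```

>>> jog_arm(series=[0,0.1,0.8,-0.1,0.3,0,0.1,0.7,-0.1,0,0,0.1,0.5,0,0,0,0.05,0.4,0,0,0,0,0.2,0,0,0,0,0.1,0,0])

```text
time: 5.85
tool_pos: [0.5689, 0.1985, 0.2873]
eef_rot: [-3.119, -0.056, 0.01]
wrist_force: [0.8, -0.6, -7.3]
grip_width: 0.0454
```

Run:
```python
from h import *
st();cap('side','s5');cap('top','t5');st()
crop('s5',190,140,150,130,5,'s5d');crop('t5',170,130,130,110,6,'t5d')
```

```text
t 5.85 pos [0.5689 0.1985 0.2873] yaw 2.07 zax [-0.007  0.022 -1.   ] F [ 0.8 -0.6 -7.3] T [-0.15 -0.03  0.01] w 0.0454 q [0.2  0.41 0.01 1.18 0.02 1.74]
t 5.95 pos [0.5689 0.1976 0.2873] yaw 2.02 zax [-0.007  0.022 -1.   ] F [-0.3  0.1 -6.8] T [-0.18 -0.06  0.02] w 0.0455 q [0.2  0.41 0.01 1.18 0.02 1.74]
```

View pics/s5d.png

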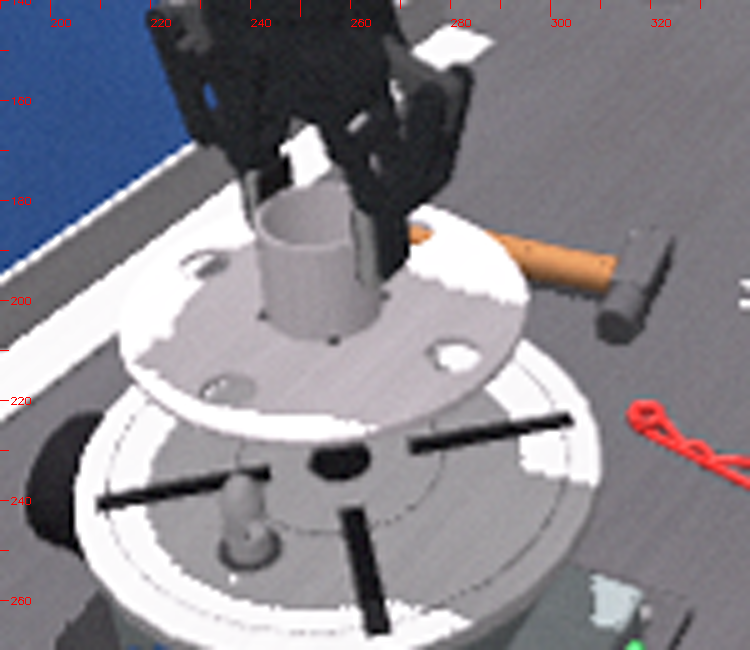

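View pics/t5d.png

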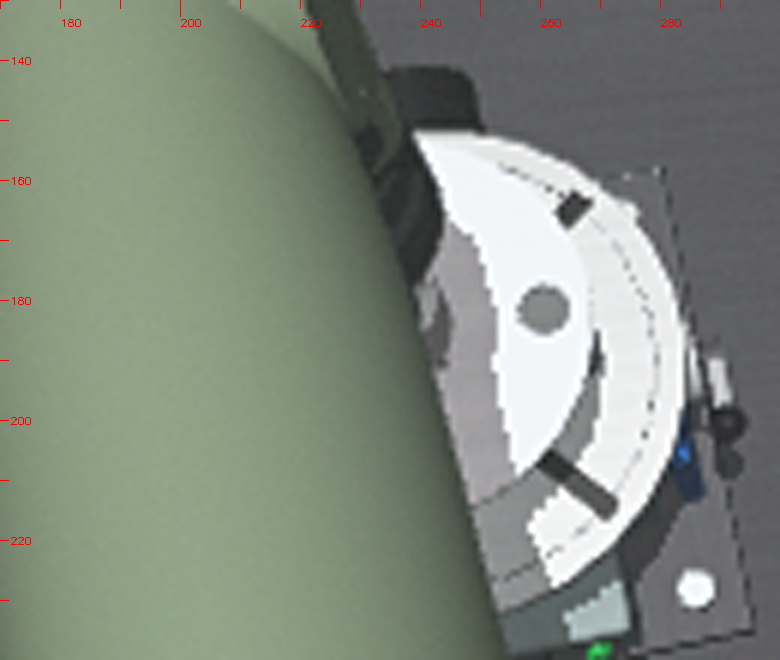

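Run:
```python
from fit import *
s=load('s5');t=load('t5')
a=lambda x,y:P(190,140,5,(x,y)); b=lambda x,y:P(170,130,6,(x,y))
S=(s,[(1,a(230,388)),(2,a(453,356)),(0,a(205,263)),('T',a(312,215))]); T=(t,[(3,b(544,309))])
fitstub([S,T],[.57,.2,.24,.03,0,0])
```

```text
stub xyz [0.5681 0.2055 0.2435] yaw 1.89 tilt [0.71 0.14] res [-0.4  0.8 -0.1 -0.4  0.1 -0.2  0.4 -0.1  0.  -0.1  0.4  0.1]
```

>>> jog_arm(series=[0,0.05,0.02,-0.2,0,0,0.0,0,-0.3,0,0,0,0,-0.25,0,0,0,0,-0.1,0])

```text
time: 6.28
tool_pos: [0.5722, 0.1938, 0.2525]
eef_rot: [-3.121, -0.047, 0.005]
wrist_force: [-1.1, -0.0, -7.6]
grip_width: 0.0455
```

Run:
```python
from h import *
st();cap('side','s6');cap('top','t6');st()
crop('s6',190,150,130,120,6,'s6d');crop('t6',220,140,80,80,7,'t6d')
```

```text
t 6.28 pos [0.5722 0.1938 0.2525] yaw 1.71 zax [-0.004  0.02  -1.   ] F [-1.1 -0.  -7.6] T [-0.14  0.06  0.03] w 0.0455 q [ 0.19  0.43 -0.05  1.1   0.02  1.74]
t 6.38 pos [0.572  0.194  0.2528] yaw 1.72 zax [-0.004  0.02  -1.   ] F [-0.4 -0.9 -5.8] T [-0.09  0.03  0.03] w 0.0455 q [ 0.2   0.43 -0.04  1.1   0.02  1.74]
```

View pics/s6d.png

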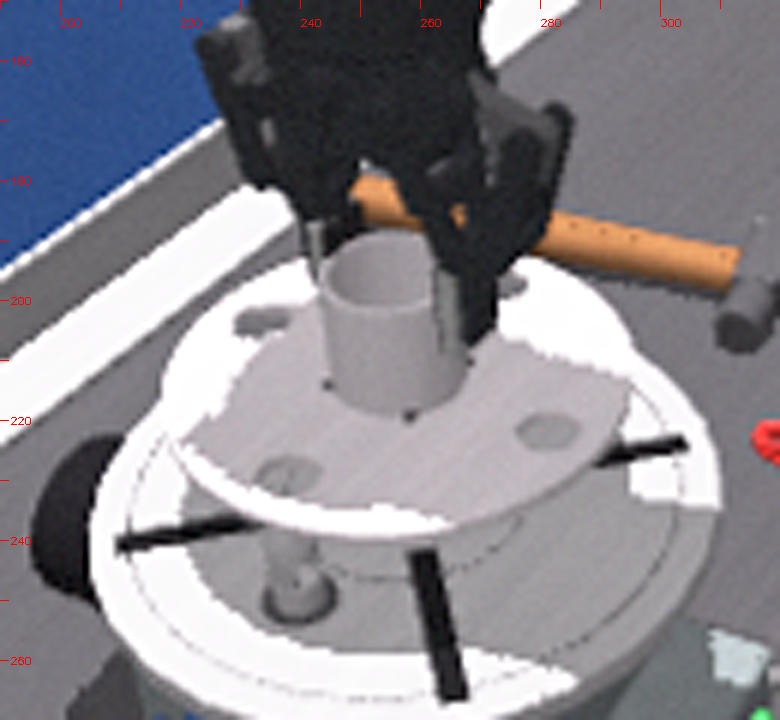

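View pics/t6d.png

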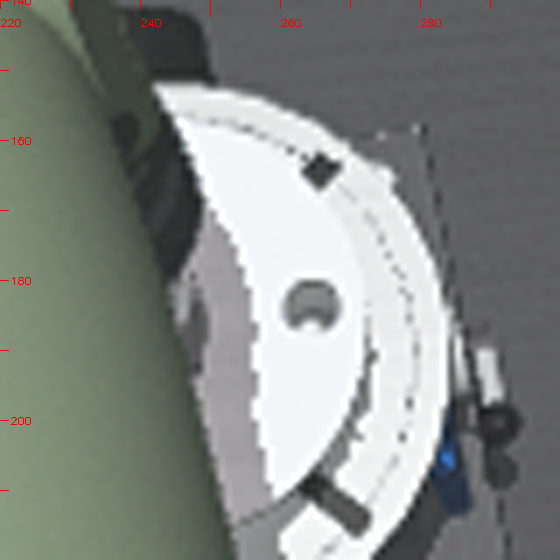

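Run:
```python
from fit import *
s=load('s6');t=load('t6')
a=lambda x,y:P(190,150,6,(x,y)); b=lambda x,y:P(220,140,7,(x,y))
S=(s,[(1,a(290,474)),(2,a(548,432)),(0,a(262,322)),('T',a(394,270))]); T=(t,[(3,b(312,305))])
p=fitstub([S,T],[.57,.2,.24,.03,0,0])
```

```text
stub xyz [0.5716 0.2    0.2083] yaw 1.74 tilt [ 1.02 -0.07] res [ 0.1  0.4  0.3 -0.   0.2 -0.4 -0.5  0.   0.1 -0.   0.5 -0. ]
```

>>> jog_arm(series=[0,-0.05,0.15,0,0,0,0,0.05,0,0])

```text
time: 6.55
tool_pos: [0.5702, 0.2012, 0.253]
eef_rot: [-3.121, -0.043, 0.006]
wrist_force: [-0.1, -0.2, -6.4]
grip_width: 0.0455
```

Run:
```python
from h import *
st();ctrl.capture('top');ctrl.capture('top');st()
```

```text
t 6.55 pos [0.5702 0.2012 0.253 ] yaw 1.58 zax [-0.004  0.02  -1.   ] F [-0.1 -0.2 -6.4] T [-0.09  0.02 -0.  ] w 0.0455 q [ 0.21  0.43 -0.04  1.1   0.02  1.75]
t 6.65 pos [0.5708 0.2012 0.2534] yaw 1.61 zax [-0.003  0.019 -1.   ] F [-0.1 -0.2 -7.3] T [-0.11 -0.01 -0.02] w 0.0459 q [ 0.21  0.43 -0.04  1.1   0.02  1.75]
```

>>> jog_arm(series=[0,0,-0.03,-0.2,0,0,0,0,-0.2,0,0,0,0,-0.2,0,0,0,0,-0.1,0])

```text
time: 6.98
tool_pos: [0.5722, 0.2002, 0.2255]
eef_rot: [-3.122, -0.045, -0.004]
wrist_force: [0.2, -0.1, -8.1]
grip_width: 0.0452
```

Run:
```python
from h import *
st();cap('side','s7');cap('top','t7');st()
crop('s7',190,150,130,120,6,'s7d');crop('t7',220,140,80,80,7,'t7d')
```

```text
t 6.98 pos [0.5722 0.2002 0.2255] yaw 1.66 zax [ 0.002  0.019 -1.   ] F [ 0.2 -0.1 -8.1] T [-0.11  0.07 -0.01] w 0.0452 q [ 0.21  0.44 -0.09  1.03  0.02  1.75]
t 7.08 pos [0.5718 0.2002 0.2254] yaw 1.66 zax [ 0.001  0.019 -1.   ] F [-0.   0.5 -7.2] T [-0.07  0.05 -0.01] w 0.0456 q [ 0.21  0.44 -0.09  1.03  0.02  1.75]
```

View pics/s7d.png

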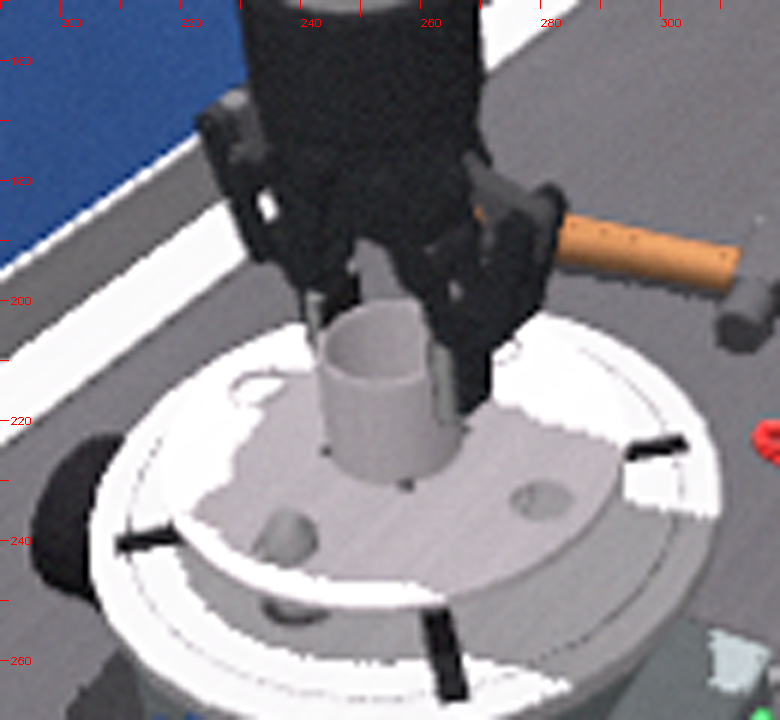

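View pics/t7d.png

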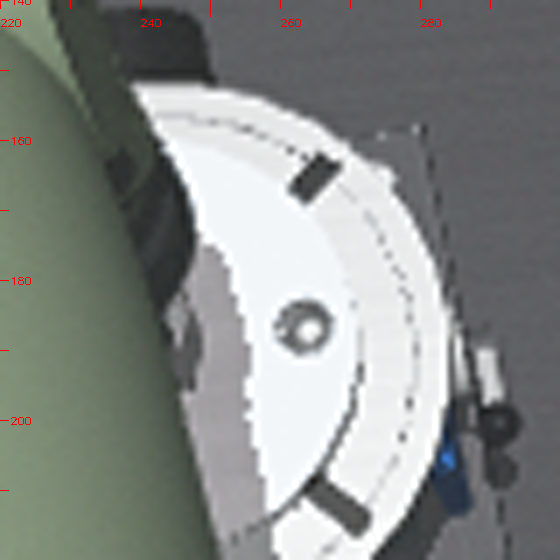

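Run:
```python
from fit import *
s=load('s7');t=load('t7')
a=lambda x,y:P(190,150,6,(x,y)); b=lambda x,y:P(220,140,7,(x,y))
S=(s,[(2,a(541,501)),(0,a(264,387)),('T',a(391,341))]); T=(t,[(3,b(304,327))])
p=fitstub([S,T],[.57,.2,.24,.03,0,0])
```

```text
stub xyz [0.5709 0.2063 0.1814] yaw 1.15 tilt [0.57 0.01] res [ 0.5  0.1  0.  -0.3 -0.5  0.2  0.1  0.1  0.3  0. ]
```

>>> jog_arm(series=[0,-0.04,-0.04,-0.15,0,0,-0.02,0,-0.15,0,0,-0.02,0,-0.12,0,0,0,0,-0.05,0])

```text
time: 7.42
tool_pos: [0.5696, 0.1988, 0.2057]
eef_rot: [-3.121, -0.045, -0.006]
wrist_force: [-0.9, 2.9, 0.6]
grip_width: 0.0457
```

Run:
```python
from h import *
st();cap('side','s8');cap('top','t8');st()
crop('s8',190,160,130,110,6,'s8d');crop('t8',220,140,80,80,7,'t8d')
```

```text
t 7.42 pos [0.5696 0.1988 0.2057] yaw 1.63 zax [ 0.004  0.02  -1.   ] F [-0.9  2.9  0.6] T [ 0.45  0.31 -0.15] w 0.0457 q [ 0.2   0.45 -0.13  0.98  0.02  1.75]
t 7.52 pos [0.5696 0.1987 0.2061] yaw 1.65 zax [ 0.004  0.02  -1.   ] F [ 2.1  0.1 -7.5] T [-0.04 -0.18 -0.05] w 0.0456 q [ 0.2   0.45 -0.13  0.98  0.02  1.75]
```

View pics/s8d.png

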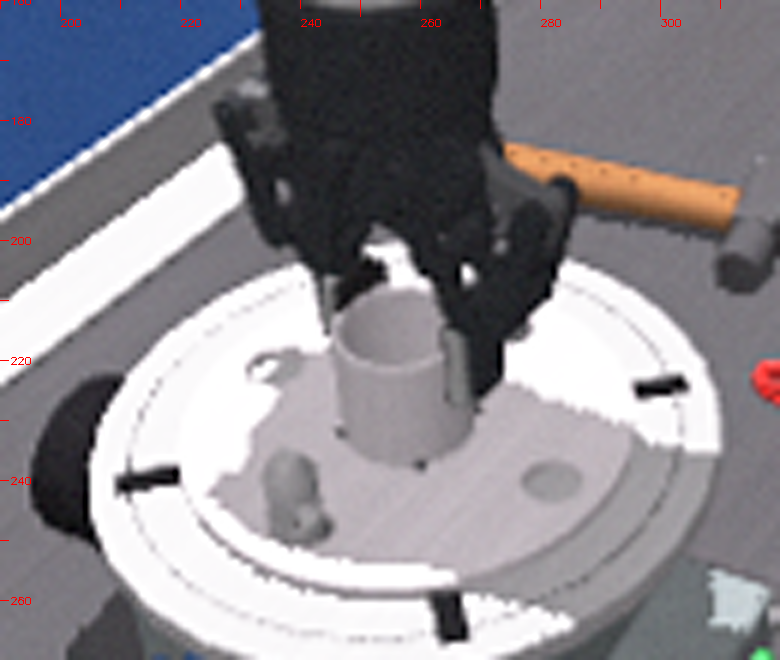

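View pics/t8d.png

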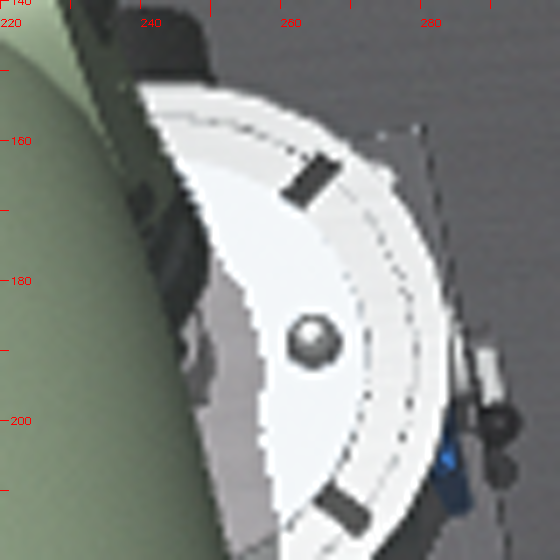

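>>> jog_arm(series=[0,0,0,-0.1,0,0,0,0,-0.1,0,0,0,0,-0.1,0])

```text
time: 7.77
tool_pos: [0.5697, 0.1996, 0.2048]
eef_rot: [-3.119, -0.046, -0.015]
wrist_force: [-7.2, -2.8, 19.9]
grip_width: 0.0457
```

Run:
```python
from h import *
st();ctrl.capture('top');ctrl.capture('top');st()
```

```text
t 7.77 pos [0.5697 0.1996 0.2048] yaw 1.69 zax [ 0.01   0.022 -1.   ] F [-7.2 -2.8 19.9] T [-0.91  2.93 -0.03] w 0.0457 q [ 0.21  0.45 -0.14  0.97  0.02  1.75]
t 7.87 pos [0.5697 0.1996 0.2048] yaw 1.69 zax [ 0.01   0.022 -1.   ] F [-7.4 -2.7 20.5] T [-0.95  2.75 -0.05] w 0.0454 q [ 0.21  0.45 -0.14  0.97  0.02  1.75]
```

>>> jog_arm(series=[0,0,0,0,0,0.6,0,0,0,0,0.65,0,0,0,0,0.75,0,0,0,0,0.8,0,0,0,0])

```text
time: 8.28
tool_pos: [0.5727, 0.2003, 0.2107]
eef_rot: [-3.117, -0.047, -0.032]
wrist_force: [-0.5, 0.2, -0.2]
grip_width: 0.0679
```

Run:
```python
from h import *
st();cap('side','s9');cap('top','t9');st()
crop('s9',190,160,130,110,6,'s9d')
```

```text
t 8.28 pos [0.5727 0.2003 0.2107] yaw 1.72 zax [ 0.02   0.024 -0.999] F [-0.5  0.2 -0.2] T [-0.04  0.03 -0.04] w 0.0679 q [ 0.21  0.44 -0.13  0.97  0.02  1.75]
t 8.38 pos [0.5724 0.2002 0.2104] yaw 1.72 zax [ 0.02   0.024 -1.   ] F [-0.   0.3  0.2] T [-0.07  0.01 -0.01] w 0.0682 q [ 0.21  0.44 -0.13  0.97  0.02  1.75]
```

View pics/s9d.png

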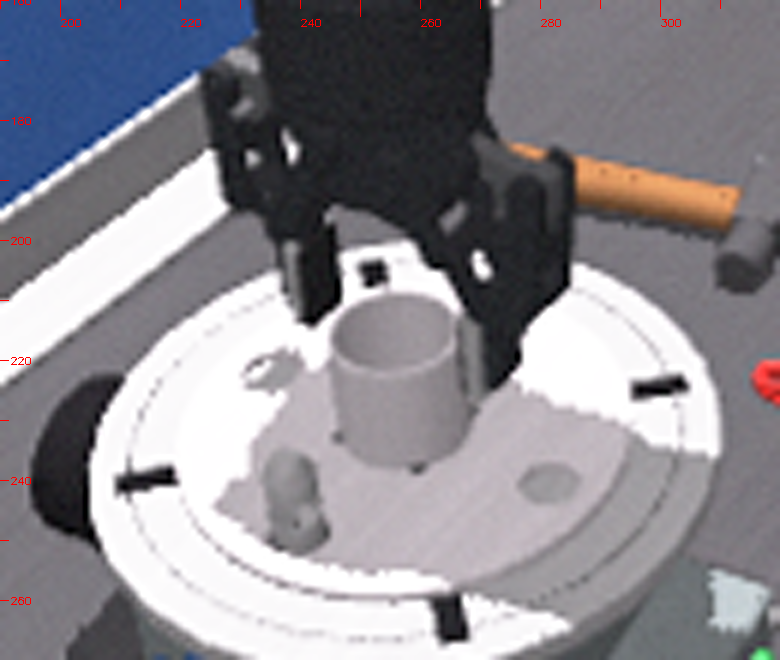

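>>> jog_arm(series=[1,0,0,0.1,0,1,0,0,0.4,0,1,0,0,0.8,0,1,0,0,0.8,0,1,0,-0.5,0.3,0.5,1,-0.1,-0.8,0,1,1,-0.2,-0.8,0,1,1,-0.2,-0.8,0,1,1,-0.2,-0.8,0,1,1,-0.2,-0.8,0,1,1,-0.2,-0.8,0,1,1,-0.2,-0.8,0,1])

```text
time: 9.38
tool_pos: [0.5181, -0.0466, 0.3117]
eef_rot: [-2.94, -1.027, -0.021]
wrist_force: [1.2, -0.9, -0.2]
grip_width: 0.086
```

Run:
```python
from h import *
st()
```

```text
t 9.38 pos [ 0.5181 -0.0466  0.3117] yaw 38.49 zax [ 0.004  0.03  -1.   ] F [ 1.2 -0.9 -0.2] T [-0.04 -0.11  0.02] w 0.086 q [-0.25  0.24 -0.16  1.17  0.03  0.65]
```

>>> jog_arm(series=[0.5,-0.1,-0.6,-0.3,1,0.5,-0.1,-0.6,-0.6,1,0.5,-0.1,-0.5,-0.7,1,0.5,-0.1,-0.35,-0.7,1,0.5,-0.1,-0.2,-0.7,1,0.5,-0.1,-0.1,-0.6,1,0.5,0,-0.05,-0.4,0.6,0.5,0,0,-0.2,0.2,0.5,0,0,0,0])

```text
time: 10.13
tool_pos: [0.4924, -0.1559, 0.1416]
eef_rot: [-2.542, -1.803, -0.025]
wrist_force: [0.1, 0.4, 0.6]
grip_width: 0.0428
```

Run:
```python
from h import *
st();cap('side','s10');cap('top','t10');st()
crop('s10',310,150,100,80,8,'s10d');crop('t10',330,170,90,70,8,'t10d')
```

```text
t 10.13 pos [ 0.4924 -0.1559  0.1416] yaw 70.69 zax [-0.001  0.029 -1.   ] F [0.1 0.4 0.6] T [-0.02  0.03 -0.01] w 0.0428 q [-0.46  0.38 -0.43  0.78  0.03 -0.13]
t 10.23 pos [ 0.4937 -0.1562  0.1435] yaw 70.69 zax [ 0.001  0.028 -1.   ] F [0.3 0.6 0.1] T [0.02 0.02 0.  ] w 0.0427 q [-0.46  0.38 -0.43  0.78  0.03 -0.13]
```

View pics/s10d.png

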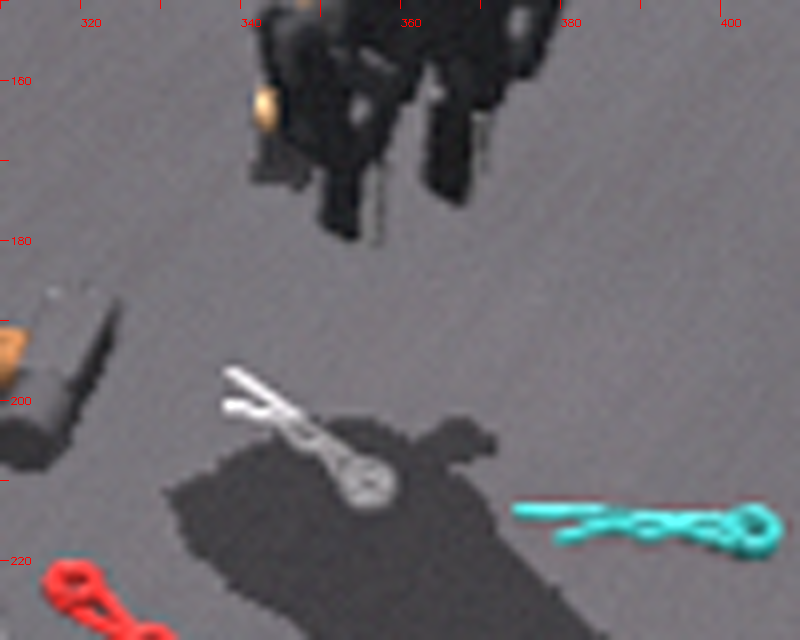

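View pics/t10d.png

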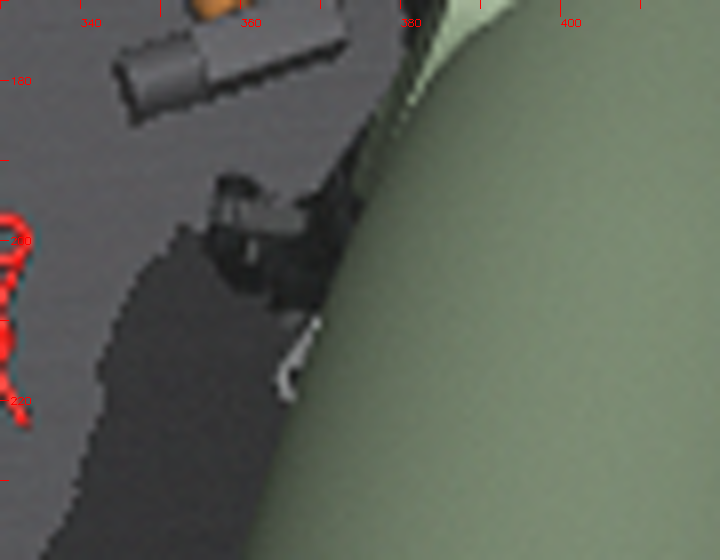

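Run:
```python
from ov import *
cv=plate(.5703,.2047,np.radians(1.9))
overlay('t10',cv,195,145,95,95,8,'o3')
```

```text
(no output)
```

View pics/o3.png

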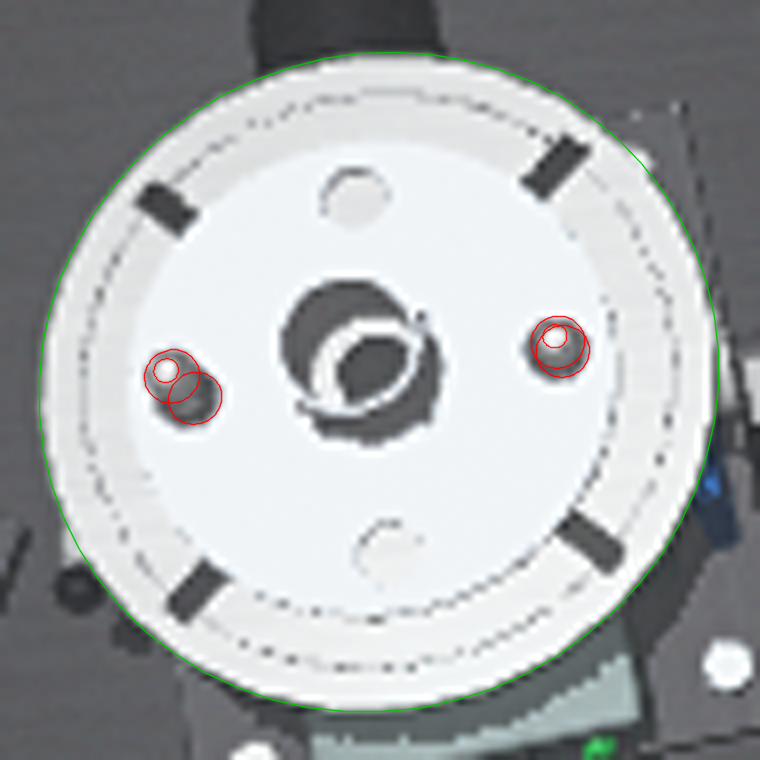

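>>> jog_arm(series=[0.5,-0.04,0.2,-0.5,0,0.5,0,0,-0.6,0,0.5,0,0,-0.6,0,0.5,0,0,-0.4,0,0.5,0,0,-0.2,0,0.5,0,0,0,0])

```text
time: 10.73
tool_pos: [0.5019, -0.1495, 0.0589]
eef_rot: [-2.559, -1.815, -0.044]
wrist_force: [0.1, 0.4, -0.5]
grip_width: 0.0428
```

Run:
```python
from h import *
st();cap('side','s11');cap('top','t11');st()
crop('s11',310,150,100,80,8,'s11d');crop('t11',330,170,90,70,8,'t11d')
```

```text
t 10.73 pos [ 0.5019 -0.1495  0.0589] yaw 70.7 zax [ 0.021  0.019 -1.   ] F [ 0.1  0.4 -0.5] T [-0.11  0.09 -0.05] w 0.0428 q [-0.44  0.49 -0.52  0.56  0.03 -0.11]
t 10.83 pos [ 0.5028 -0.15    0.0603] yaw 70.7 zax [ 0.023  0.018 -1.   ] F [-0.2 -0.5  0.3] T [-0.02  0.01  0.  ] w 0.0426 q [-0.45  0.49 -0.52  0.56  0.03 -0.11]
```

View pics/s11d.png

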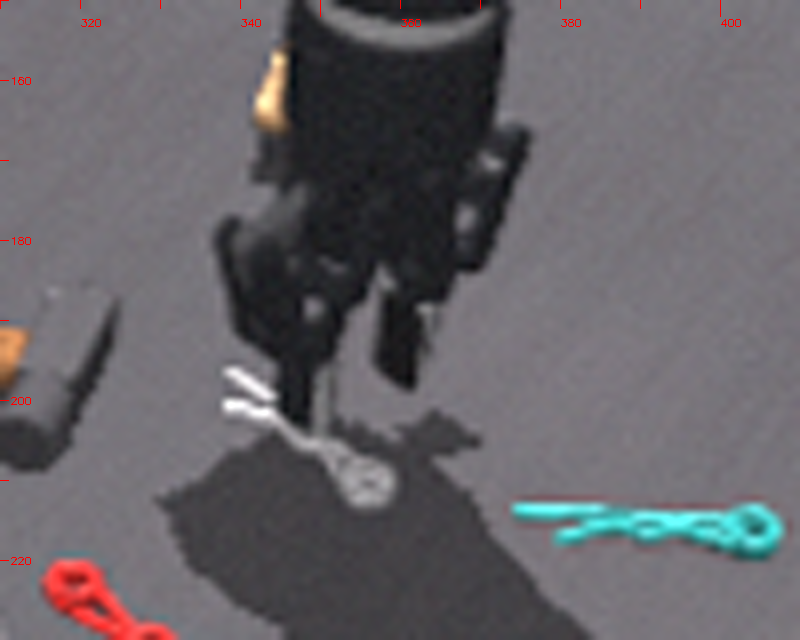

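View pics/t11d.png

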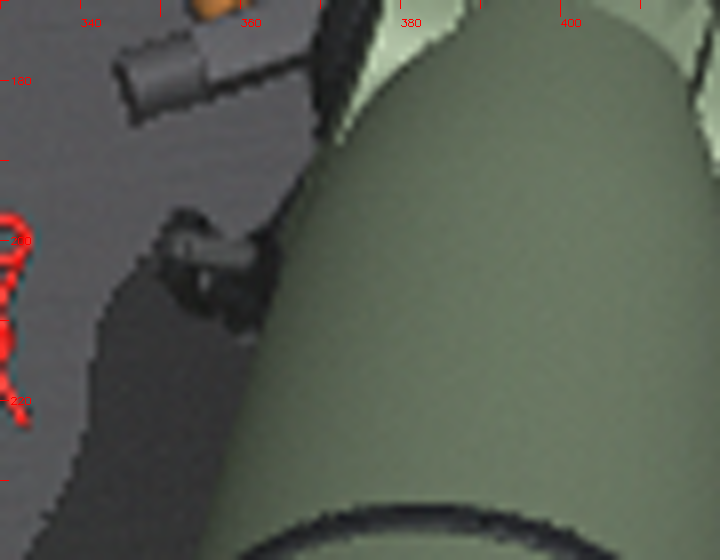

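>>> jog_arm(series=[0.5,-0.15,0.04,-0.15,0,0.5,-0.1,0.02,-0.15,0,0.5,-0.05,0,-0.15,0,0.5,-0.05,0,-0.12,0,0.5,0,0,-0.08,0,0.5,0,0,0,0])

```text
time: 11.33
tool_pos: [0.4902, -0.1487, 0.0364]
eef_rot: [2.558, 1.814, 0.052]
wrist_force: [-1.2, -0.2, 1.4]
grip_width: 0.0426
```

Run:
```python
from h import *
st();cap('side','s12');st()
crop('s12',310,150,100,80,8,'s12d')
```

```text
t 11.33 pos [ 0.4902 -0.1487  0.0364] yaw 70.69 zax [ 0.03   0.015 -0.999] F [-1.2 -0.2  1.4] T [-0.02 -0.02 -0.04] w 0.0426 q [-0.45  0.5  -0.57  0.47  0.03 -0.12]
t 11.38 pos [ 0.4902 -0.1486  0.0365] yaw 70.69 zax [ 0.03   0.015 -0.999] F [-0.4 -0.1  0.5] T [ 0.01  0.08 -0.01] w 0.0428 q [-0.45  0.5  -0.57  0.47  0.03 -0.12]
```

View pics/s12d.png

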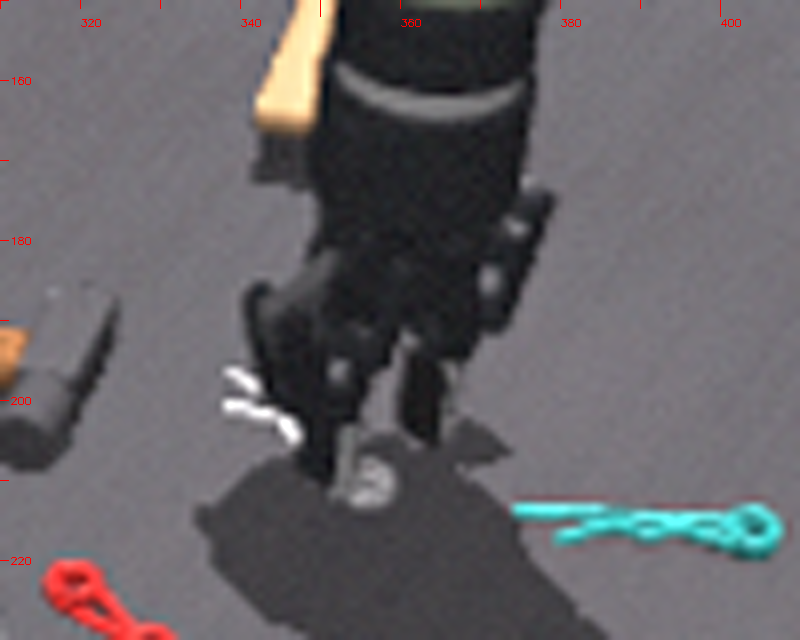

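>>> jog_arm(series=[0.45,0.02,0.03,-0.12,0,0.4,0.0,0,-0.12,0,0.4,0,0,-0.12,0,0.4,0,0,-0.06,0])

```text
time: 11.72
tool_pos: [0.4925, -0.1482, 0.0211]
eef_rot: [2.556, 1.811, 0.052]
wrist_force: [-13.2, 7.1, 57.8]
grip_width: 0.0342
```

Run:
```python
from h import *
st();cap('side','s13');st()
crop('s13',330,180,60,50,12,'s13d')
```

```text
t 11.72 pos [ 0.4925 -0.1482  0.0211] yaw 70.66 zax [ 0.032  0.013 -0.999] F [-13.2   7.1  57.8] T [ 0.68  3.1  -0.25] w 0.0342 q [-0.45  0.53 -0.58  0.44  0.03 -0.11]
t 11.77 pos [ 0.4924 -0.1481  0.0214] yaw 70.67 zax [ 0.032  0.013 -0.999] F [-6.4  3.8 23.9] T [ 0.28  1.48 -0.13] w 0.034 q [-0.45  0.53 -0.58  0.44  0.03 -0.11]
```

View pics/s13d.png

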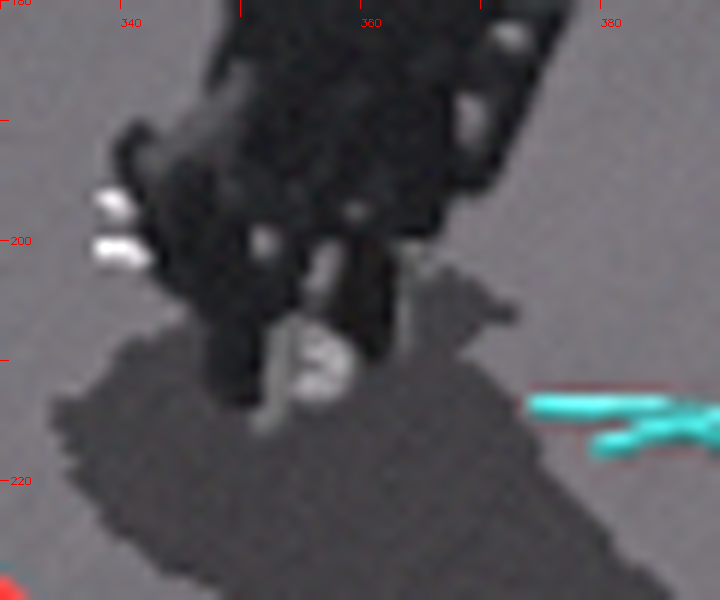

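>>> jog_arm(series=[0.4,0,0,0.08,0,0.4,0,0,0.03,0])

```text
time: 11.93
tool_pos: [0.4928, -0.1481, 0.0266]
eef_rot: [2.555, 1.811, 0.054]
wrist_force: [0.3, 0.1, -0.7]
grip_width: 0.0342
```

Run:
```python
from h import *
st()
```

```text
t 11.93 pos [ 0.4928 -0.1481  0.0266] yaw 70.69 zax [ 0.033  0.012 -0.999] F [ 0.3  0.1 -0.7] T [-0.02  0.05  0.  ] w 0.0342 q [-0.45  0.52 -0.58  0.45  0.03 -0.11]
```

>>> jog_arm(series=[0.4,0,0,-0.05,0,0.3,0,0,0,0,0.2,0,0,0,0,0,0,0,0,0,0,0,0,0,0,0,0,0,0,0,0,0,0,0,0], grip_force=60)

```text
time: 12.52
tool_pos: [0.4932, -0.1483, 0.0244]
eef_rot: [2.555, 1.811, 0.053]
wrist_force: [-1.8, -0.9, 5.9]
grip_width: 0.0176
```

Run:
```python
from h import *
st();cap('side','s14');st()
crop('s14',330,180,60,50,12,'s14d')
```

```text
t 12.52 pos [ 0.4932 -0.1483  0.0244] yaw 70.66 zax [ 0.033  0.012 -0.999] F [-1.8 -0.9  5.9] T [ 0.06  0.26 -0.01] w 0.0176 q [-0.45  0.52 -0.58  0.44  0.03 -0.11]
t 12.57 pos [ 0.4932 -0.1484  0.0244] yaw 70.65 zax [ 0.033  0.012 -0.999] F [-0.8  0.5  6.2] T [ 0.05  0.25 -0.03] w 0.0178 q [-0.45  0.52 -0.58  0.44  0.03 -0.11]
```

View pics/s14d.png

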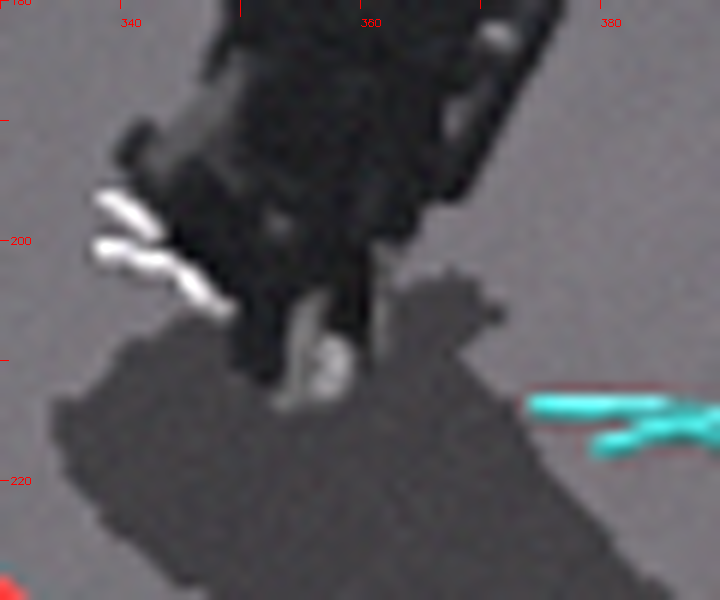

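>>> jog_arm(series=[0,0,0,0.1,0,0,0,0,0.3,0,0,0,0,0.5,0,0,0,0,0.5,0,0,0,0,0.5,0,0,0,0,0.3,0,0,0,0,0.1,0,0,0,0,0,0], grip_force=90)

```text
time: 13.23
tool_pos: [0.4895, -0.1468, 0.1159]
eef_rot: [2.563, 1.815, 0.046]
wrist_force: [0.5, -0.6, -0.7]
grip_width: 0.0163
```

Run:
```python
from h import *
st();cap('side','s15');st()
crop('s15',310,130,100,80,8,'s15d')
```

```text
t 13.23 pos [ 0.4895 -0.1468  0.1159] yaw 70.62 zax [ 0.024  0.016 -1.   ] F [ 0.5 -0.6 -0.7] T [0.   0.02 0.03] w 0.0163 q [-0.45  0.38 -0.5   0.67  0.03 -0.11]
t 13.28 pos [ 0.4893 -0.1467  0.1154] yaw 70.62 zax [ 0.024  0.017 -1.   ] F [ 0.9  0.7 -1.2] T [0.03 0.03 0.02] w 0.0165 q [-0.45  0.38 -0.5   0.67  0.03 -0.11]
```

View pics/s15d.png

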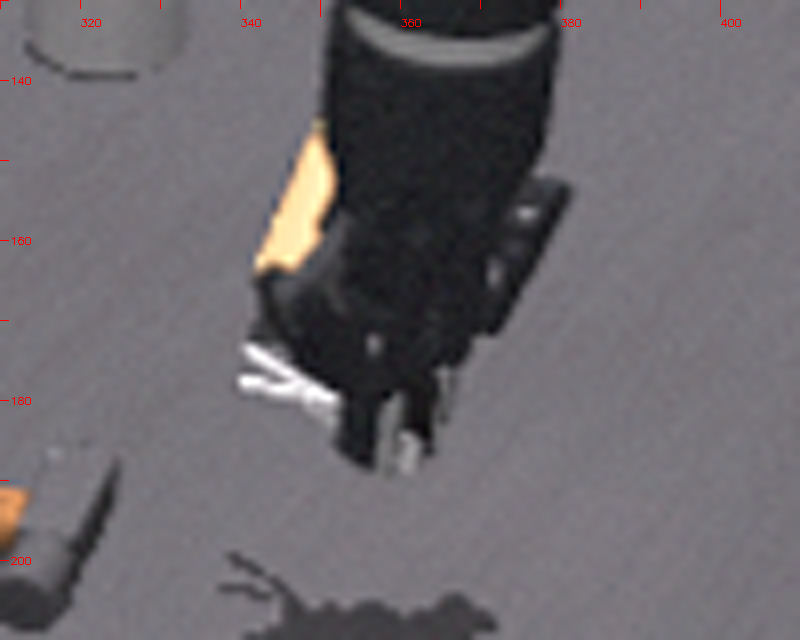

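>>> jog_arm(series=[0,-0.05,0.3,0.4,0.3,0,-0.05,0.6,0.5,0.5,0,-0.05,0.8,0.5,0.5,0,-0.05,0.95,0.5,0.5,0,-0.05,0.95,0.5,0.5,0,-0.05,0.95,0.5,0.5,0,-0.05,0.95,0.4,0.5,0,-0.1,0.95,0.3,0.5,0,-0.1,0.95,0.2,0.5,0,-0.1,0.95,0.1,0.3,0,-0.1,0.7,0.1,0.1,0,0,0.5,0,0])

```text
time: 14.28
tool_pos: [0.4501, 0.2442, 0.2655]
eef_rot: [-2.159, -2.256, -0.022]
wrist_force: [0.5, -0.1, -0.2]
grip_width: 0.0161
```

Run:
```python
from h import *
st()
```

```text
t 14.28 pos [0.4501 0.2442 0.2655] yaw 92.51 zax [-0.003  0.023 -1.   ] F [ 0.5 -0.1 -0.2] T [-0.05 -0.04 -0.08] w 0.0161 q [ 0.34  0.24 -0.28  1.05  0.02  0.3 ]
```

>>> jog_arm(series=[0,0.1,0.35,-0.2,0,0,0.05,0.2,-0.3,0,0,0,0.1,-0.2,0,0,0,0,-0.1,0])

```text
time: 14.62
tool_pos: [0.4542, 0.2768, 0.2283]
eef_rot: [-2.148, -2.264, -0.018]
wrist_force: [0.3, 0.7, -1.3]
grip_width: 0.0164
```

Run:
```python
from h import *
st();cap('side','s16');cap('top','t16');st()
crop('s16',190,170,130,100,6,'s16d');crop('t16',180,150,110,90,7,'t16d')
```

```text
t 14.62 pos [0.4542 0.2768 0.2283] yaw 93.02 zax [-0.007  0.023 -1.   ] F [ 0.3  0.7 -1.3] T [-0.06  0.05  0.02] w 0.0164 q [ 0.4   0.31 -0.29  0.98  0.02  0.34]
t 14.72 pos [0.4539 0.2756 0.2285] yaw 92.94 zax [-0.008  0.022 -1.   ] F [-0.6 -0.2 -0.3] T [-0.05  0.02  0.01] w 0.0162 q [ 0.39  0.31 -0.29  0.98  0.02  0.34]
```

View pics/s16d.png

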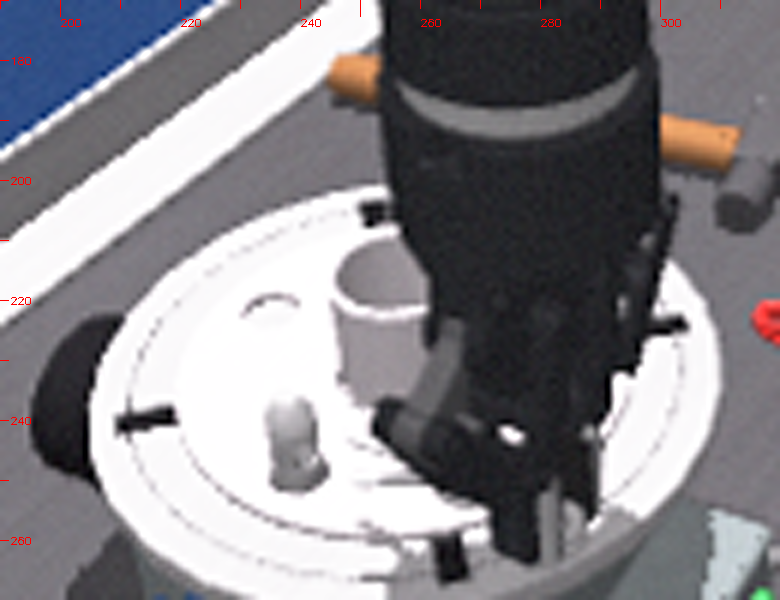

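View pics/t16d.png

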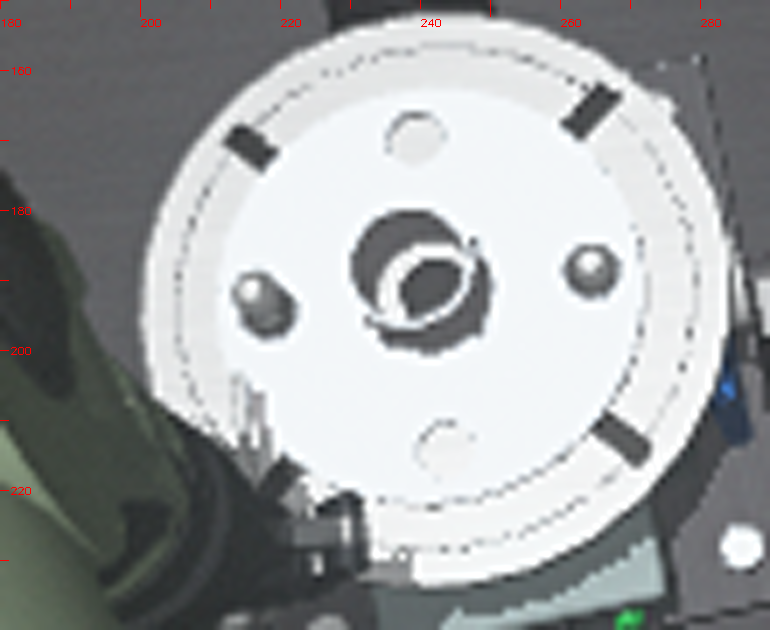

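```bash
cat >> h.py <<'E'
def crope(tag,x0,y0,w,h,s,out,curves=[]):
    c=load(tag);im=c['image'][y0:y0+h,x0:x0+w].astype(float)
    im=255*(im/255)**3
    im=np.clip(im,0,255).astype(np.uint8)
    im=cv2.resize(im,None,fx=s,fy=s,interpolation=cv2.INTER_CUBIC)
    for i in range(0,w,10):
        cv2.line(im,(i*s,0),(i*s,8),(0,0,255),1); cv2.putText(im,str(x0+i),(i*s,20),0,.35,(0,0,255),1)
    for i in range(0,h,10):
        cv2.line(im,(0,i*s),(8,i*s),(0,0,255),1); cv2.putText(im,str(y0+i),(10,i*s+4),0,.35,(0,0,255),1)
    for X,col in curves:
        p=proj(c,X); p=(p-[x0,y0]+.5)*s-.5
        cv2.polylines(im,[np.round(p).astype(int)],False,col,1,cv2.LINE_AA)
    cv2.imwrite(f'pics/{out}.png',im)
E
python3 - <<'E'
from h import *
crope('s16',225,225,65,45,12,'s16e');crope('t16',200,180,50,50,14,'t16e')
E
```

```text
(no output)
```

View pics/s16e.png

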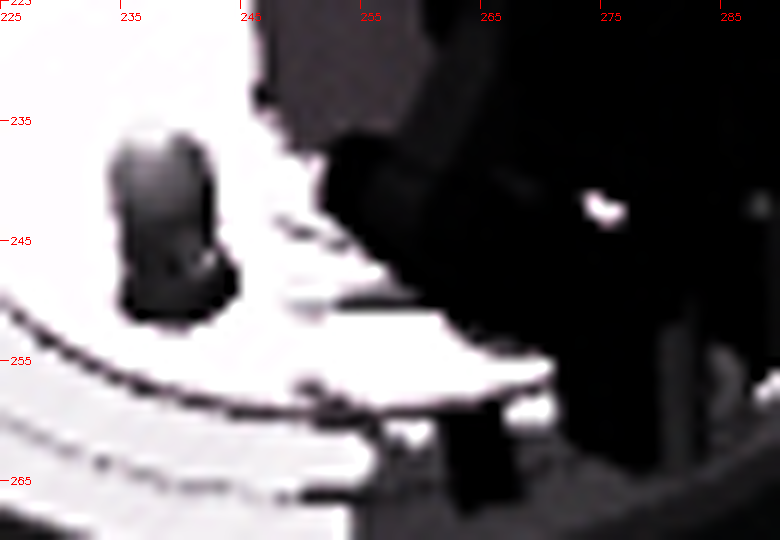

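View pics/t16e.png

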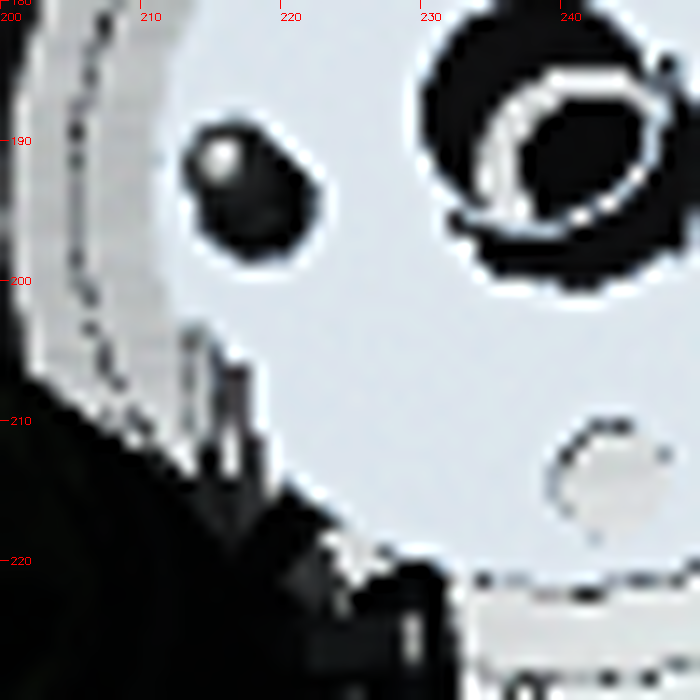

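```bash
cat > clip.py <<'E'
from ov import *
# grasp: tool pose & clip pose on bench
Tg=np.array([.4932,-.1484,.0244]); Rg=Ro.from_rotvec([2.555,1.811,.053]).as_matrix()
def grasp_rel(ex=.492,ey=-.1472,yaw=-20.2):
    Rc=Ro.from_euler('z',yaw,degrees=True).as_matrix(); E=np.array([ex,ey,.005])
    return Rg.T@Rc, Rg.T@(E-Tg)
def clip_now(pos,rv,rel=None,dyaw=0):
    Rr,tr=rel or grasp_rel(); R=Ro.from_rotvec(rv).as_matrix()
    return R@Rr, R@tr+pos
def curves(Rc,E):
    L=lambda P:(Rc@np.array(P).T).T+E
    h=-.0025;r=.0025
    out=[]
    for dy in(-r,r): out.append((L([[0,-.008+dy,h],[.084,-.008+dy,h]]),(0,0,255)))
    out.append((L([[.084,-.008-r,h],[.084,-.008+r,h]]),(0,0,255)))
    a=np.linspace(0,6.3,30); out.append((L(np.c_[.0105*np.cos(a),.0105*np.sin(a),0*a]),(255,0,0)))
    out.append((L([[.026,-.003,h],[.038,.004,h],[.050,-.003,h],[.07,.006,h]]),(0,200,0)))
    return out
E
python3 - <<'E'
from clip import *
o=ctrl.get_obs(); Rc,E=clip_now(o['tool_pos'],o['eef_rot']); 
print('eye',E,'xax',Rc[:,0],'yaw',np.degrees(np.arctan2(Rc[1,0],Rc[0,0])),'tip',E+Rc@[.084,-.008,-.0025])
crope('s16',225,225,65,45,12,'s16f',curves(Rc,E));crope('t16',200,180,50,50,14,'t16f',curves(Rc,E))
E
```

```text
eye [0.45166238 0.2762402  0.20917682] xax [ 0.99873445  0.03672338 -0.03436397] yaw 2.1058120238929696 tip [0.53576427 0.27132661 0.20379365]
```

View pics/s16f.png

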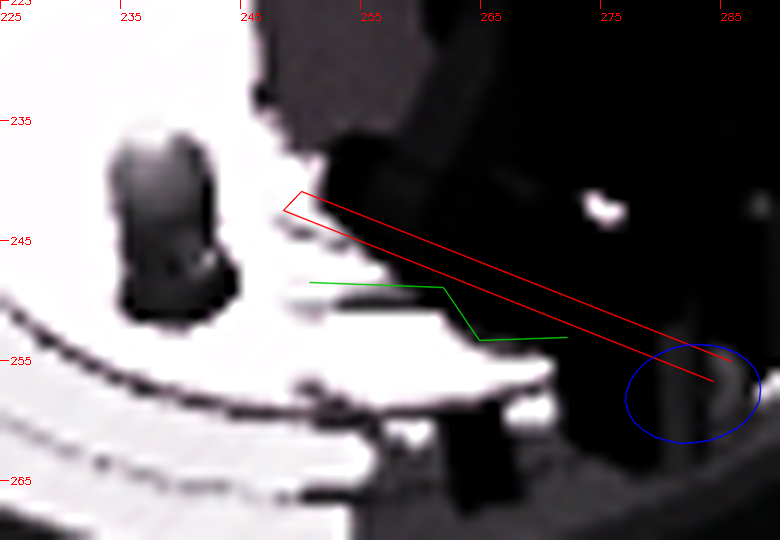

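View pics/t16f.png

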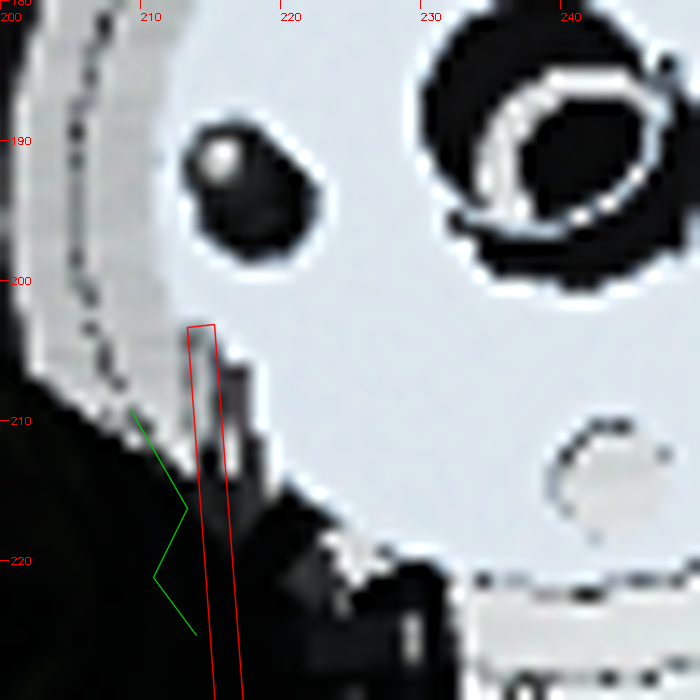

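Run:
```python
from clip import *
cv=plate(.5703,.2047,np.radians(1.9))
C=np.array([.5703,.2047]);ph=np.radians(1.9);A=C+.0625*np.array([-np.sin(ph),np.cos(ph)])
cv+=[(ring(A,.009,.165),(255,0,0))]
# cross hole mouth at -x
a=np.linspace(0,6.3,30);u=np.array([np.cos(ph),np.sin(ph),0]);v=np.array([-np.sin(ph),np.cos(ph),0])
cv+=[(np.r_[A,.178]-.009*u+.005*np.outer(np.cos(a),v)+.005*np.outer(np.sin(a),[0,0,1]),(0,255,255))]
cv=[(X,c) for X,c in cv]
crope('s9',225,225,30,35,18,'s16g',cv);crope('t16',205,180,30,30,20,'t16g',cv)
im=np.vstack([cv2.imread('pics/s16g.png')[:, :540]]);cv2.imwrite('pics/x.png',im)
```

```text
(no output)
```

View pics/s16g.png

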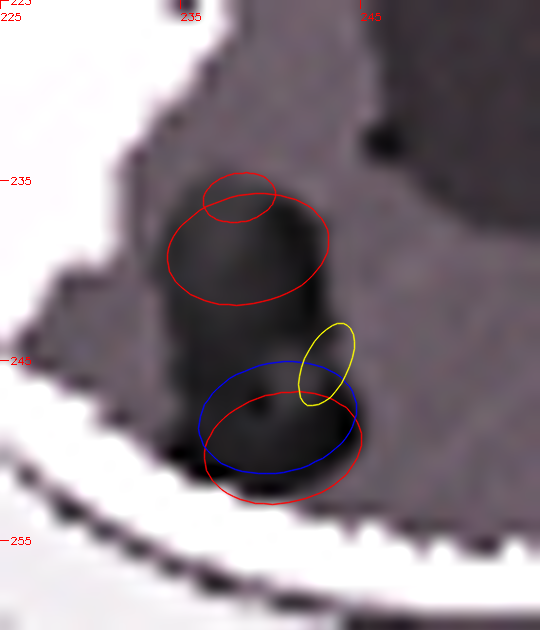

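View pics/t16g.png

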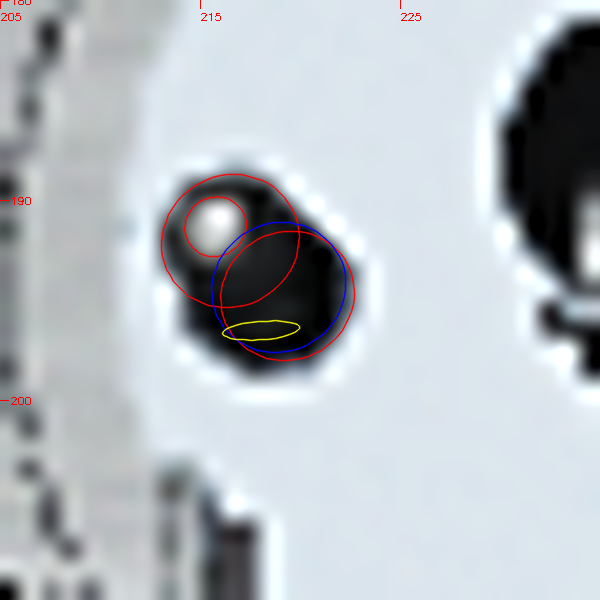

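>>> jog_arm(series=[0,0.05,-0.1,-0.2,0,0,0.05,-0.03,-0.25,0,0,0,0,-0.2,0,0,0,0,0,0])

```text
time: 15.05
tool_pos: [0.459, 0.2672, 0.2006]
eef_rot: [-2.154, -2.259, -0.016]
wrist_force: [-0.7, -0.1, -0.8]
grip_width: 0.0164
```

```bash
cat > now.py <<'E'
from clip import *
import sys
A=np.array([.5685,.2667,.178]); ph=np.radians(1.9)
def rep():
    o=st(); Rc,E=clip_now(o['tool_pos'],o['eef_rot']); tip=E+Rc@[.084,-.008,-.0025]; bow=E+Rc@[.038,-.008,-.0025]
    u=np.array([np.cos(ph),np.sin(ph),0]);v=np.array([-np.sin(ph),np.cos(ph),0])
    f=lambda X:np.round(1000*np.array([(X-A)@u,(X-A)@v,X[2]-A[2]]),1)
    print('clip yaw',np.degrees(np.arctan2(Rc[1,0],Rc[0,0])),'pitch',np.degrees(np.arcsin(Rc[2,0])),'tip rel',f(tip),'bow rel',f(bow)); return Rc,E
if __name__=='__main__':
    n=sys.argv[1]; Rc,E=rep(); cap('side','s'+n);cap('top','t'+n); Rc,E=rep()
    crope('s'+n,225,225,65,45,12,'s%se'%n); crope('t'+n,195,175,50,50,14,'t%se'%n); crope('t'+n,195,175,50,50,14,'t%sf'%n,curves(Rc,E)); crope('s'+n,225,225,65,45,12,'s%sf'%n,curves(Rc,E))
E
python3 now.py 17
```

```text
t 15.05 pos [0.459  0.2672 0.2006] yaw 92.7 zax [-0.008  0.021 -1.   ] F [-0.7 -0.1 -0.8] T [-0.06  0.03  0.04] w 0.0164 q [ 0.38  0.33 -0.33  0.91  0.02  0.33]
clip yaw 1.8682431174672345 pitch -1.932200448481221 tip rel [-27.8  -3.2  -2.1] bow rel [-73.8  -3.2  -0.5]
t 15.15 pos [0.4595 0.2677 0.202 ] yaw 92.73 zax [-0.006  0.022 -1.   ] F [-0.3 -0.6  0.2] T [ 0.01 -0.01  0.  ] w 0.0165 q [ 0.38  0.33 -0.33  0.91  0.02  0.33]
clip yaw 1.8931488130991025 pitch -1.847025624043276 tip rel [-27.2  -2.7  -0.6] bow rel [-73.2  -2.7   0.9]
```

View pics/s17f.png

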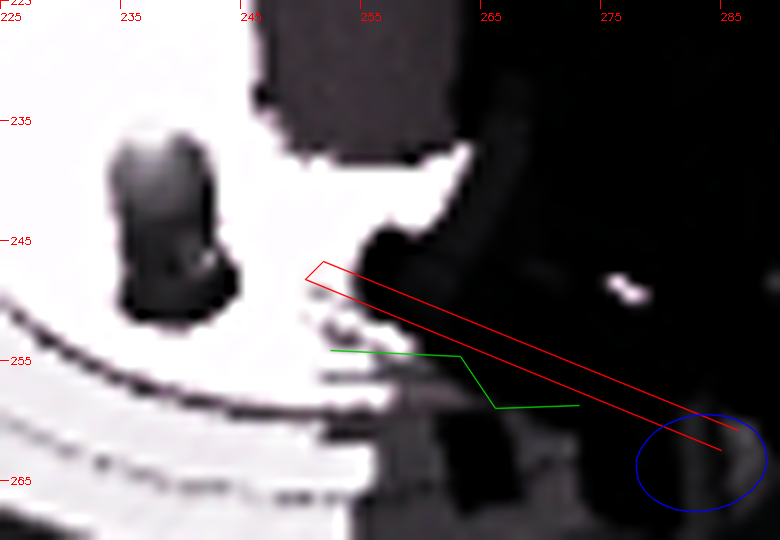

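View pics/t17f.png

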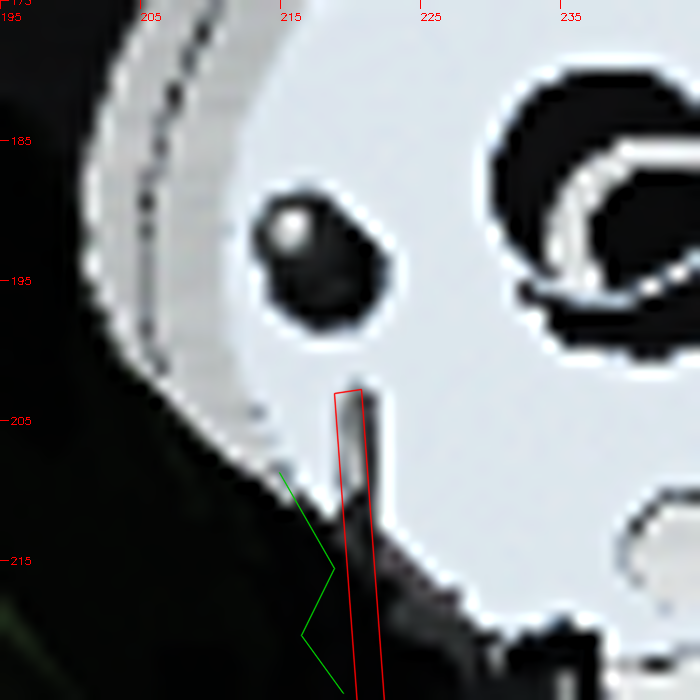

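View pics/s17e.png

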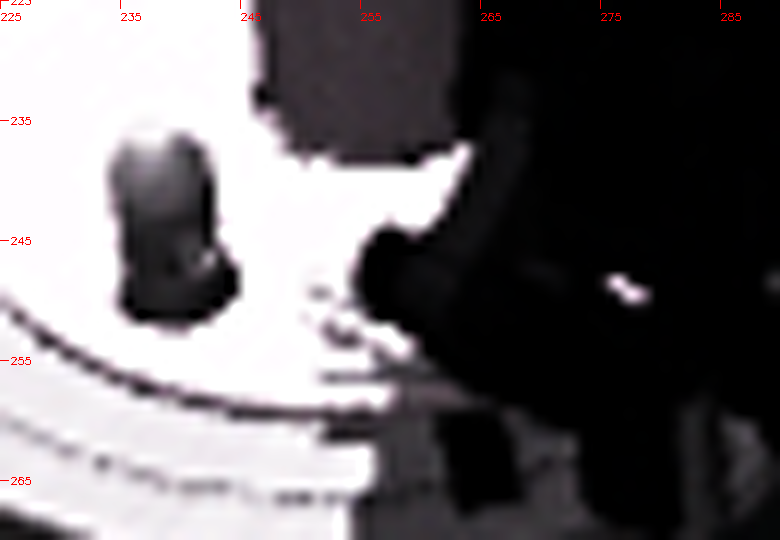

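View pics/t17e.png

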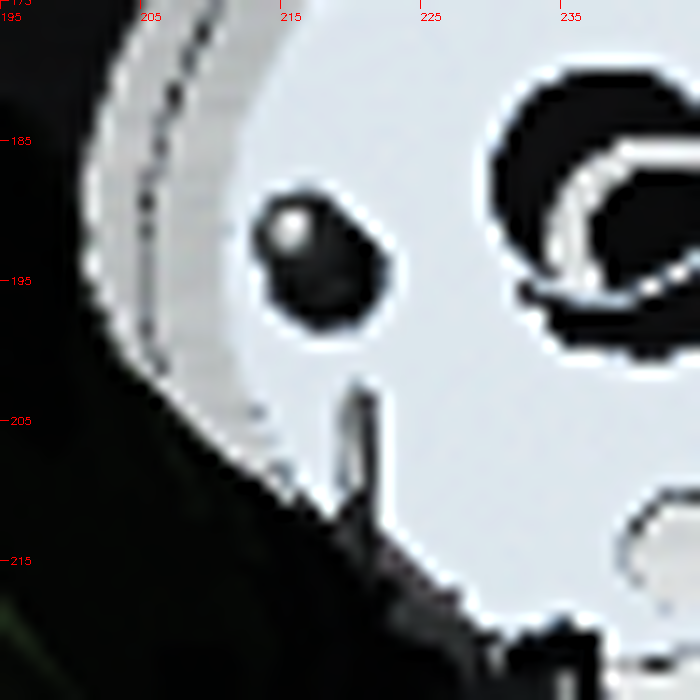

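Run:
```python
from now import *
c=load('s17');im=c['image'][232:268,228:278].astype(float)
im=np.clip((im-150)/(255-150),0,1)**2*255
im=cv2.resize(im.astype(np.uint8),None,fx=15,fy=15,interpolation=cv2.INTER_NEAREST)
for i in range(0,50,5): cv2.putText(im,str(228+i),(i*15,12),0,.4,(0,0,255),1)
for i in range(0,36,5): cv2.putText(im,str(232+i),(0,i*15+8),0,.4,(0,0,255),1)
cv2.imwrite('pics/z.png',im)
```

```text
(no output)
```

View pics/z.png

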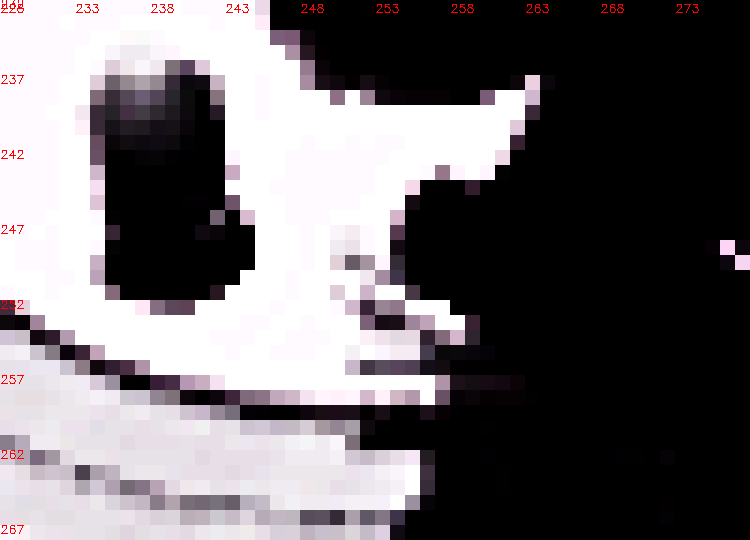

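>>> jog_arm(series=[0,0.1,0.06,0.02,0,0,0.1,0.02,0.01,0,0,0,0,0,0])

```text
time: 15.4
tool_pos: [0.469, 0.2711, 0.2044]
eef_rot: [-2.155, -2.259, -0.021]
wrist_force: [-0.4, -0.5, -1.4]
grip_width: 0.0165
```

```bash
python3 now.py 18
python3 - <<'E'
from h import *
for tag,x0,y0,w,h in(('s18',228,232,50,36),('t18',200,180,50,40)):
    im=load(tag)['image'][y0:y0+h,x0:x0+w].astype(float)
    im=np.clip((im-100)/(255-100),0,1)**2*255
    im=cv2.resize(im.astype(np.uint8),None,fx=15,fy=15,interpolation=cv2.INTER_LANCZOS4)
    for i in range(0,w,5): cv2.putText(im,str(x0+i),(i*15,12),0,.4,(0,0,255),1)
    for i in range(0,h,5): cv2.putText(im,str(y0+i),(0,i*15+8),0,.4,(0,0,255),1)
    cv2.imwrite(f'pics/z{tag}.png',im)
E
```

```text
t 15.4 pos [0.469  0.2711 0.2044] yaw 92.7 zax [-0.004  0.023 -1.   ] F [-0.4 -0.5 -1.4] T [ 0.   -0.   -0.06] w 0.0165 q [ 0.38  0.34 -0.3   0.92  0.02  0.33]
clip yaw 1.859164839848596 pitch -1.7371947840979973 tip rel [-17.6   0.4   2.1] bow rel [-63.6   0.4   3.4]
t 15.5 pos [0.4683 0.2711 0.2043] yaw 92.7 zax [-0.005  0.023 -1.   ] F [ 0.2 -1.4 -0.7] T [-0.01 -0.02 -0.  ] w 0.0166 q [ 0.38  0.34 -0.3   0.92  0.02  0.33]
clip yaw 1.8685596074127786 pitch -1.7742534119621756 tip rel [-18.3   0.4   1.8] bow rel [-64.2   0.4   3.3]
```

View pics/zs18.png

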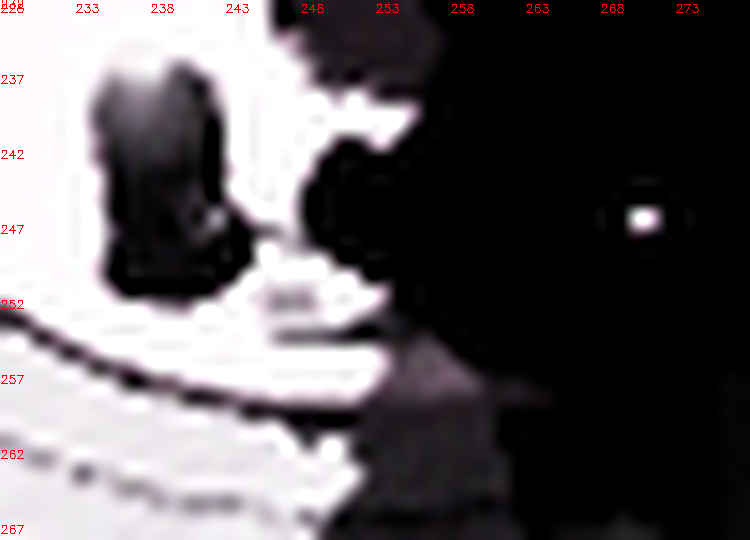

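View pics/zt18.png

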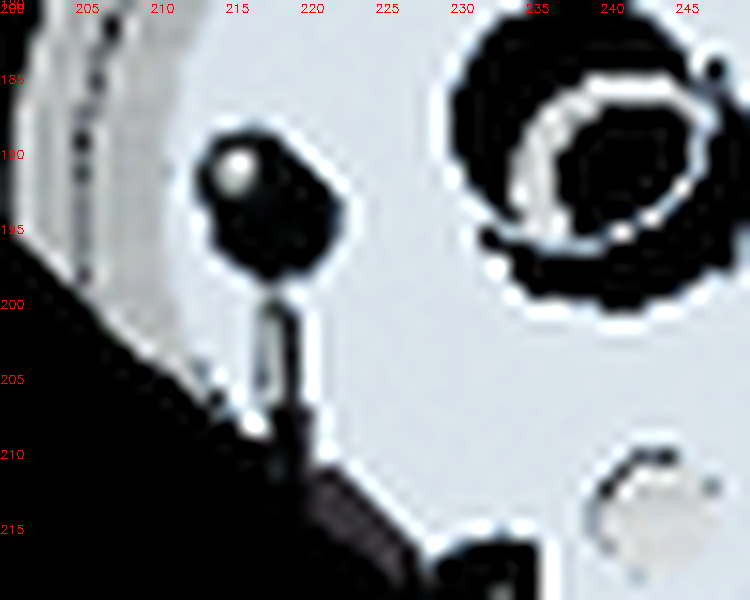

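View pics/t18f.png

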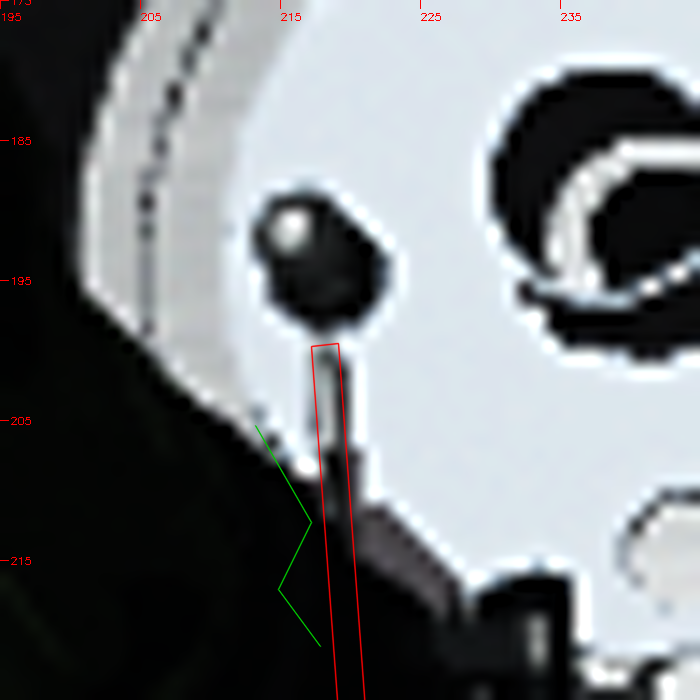

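Run:
```python
from now import *
Rc,E=rep(); u=np.array([np.cos(ph),np.sin(ph),0])
for t in('s18','t18'):
    c=load(t); print(t,'mouth',proj(c,[A-.009*u])[0],'axis',proj(c,[A])[0],'tip',proj(c,[E+Rc@[.084,-.008,-.0025]])[0],'1mm x,y,z',(proj(c,[A+[.001,0,0],A+[0,.001,0],A+[0,0,.001]])-proj(c,[A])).round(2).tolist())
```

```text
t 15.5 pos [0.4683 0.2711 0.2043] yaw 92.7 zax [-0.005  0.023 -1.   ] F [ 0.2 -1.4 -0.7] T [-0.01 -0.02 -0.  ] w 0.0166 q [ 0.38  0.34 -0.3   0.92  0.02  0.33]
clip yaw 1.8685596074127786 pitch -1.7742534119621756 tip rel [-18.3   0.4   1.8] bow rel [-64.2   0.4   3.3]
s18 mouth [242.69230908 244.56198762] axis [239.20271624 243.03936876] tip [246.10718956 245.61360098] 1mm x,y,z [[-0.38, -0.18], [-0.32, 0.3], [-0.06, -0.35]]
t18 mouth [217.73128512 195.9115469 ] axis [217.46363156 192.64792843] tip [217.70868404 199.15147585] 1mm x,y,z [[-0.02, -0.36], [-0.38, 0.04], [-0.09, -0.09]]
```

>>> jog_arm(series=[0,0.1,0,-0.03,0,0,0.12,0,0,0,0,0.12,0,0,0])

```text
time: 15.75
tool_pos: [0.4821, 0.2714, 0.2034]
eef_rot: [-2.154, -2.261, -0.021]
wrist_force: [0.8, -0.5, 0.1]
grip_width: 0.0165
```

```bash
python3 now.py 19
python3 - <<'E'
from h import *
for tag,x0,y0,w,h in(('s19',228,232,50,36),('t19',200,180,50,40)):
    im=load(tag)['image'][y0:y0+h,x0:x0+w].astype(float)
    im=np.clip((im-60)/(255-60),0,1)**2*255
    im=cv2.resize(im.astype(np.uint8),None,fx=15,fy=15,interpolation=cv2.INTER_LANCZOS4)
    for i in range(0,w,5): cv2.putText(im,str(x0+i),(i*15,12),0,.4,(0,0,255),1)
    for i in range(0,h,5): cv2.putText(im,str(y0+i),(0,i*15+8),0,.4,(0,0,255),1)
    cv2.imwrite(f'pics/z{tag}.png',im)
E
```

```text
t 15.75 pos [0.4821 0.2714 0.2034] yaw 92.77 zax [-0.005  0.023 -1.   ] F [ 0.8 -0.5  0.1] T [-0.03 -0.   -0.03] w 0.0165 q [ 0.37  0.37 -0.27  0.93  0.02  0.32]
clip yaw 1.935046359602149 pitch -1.772643722745152 tip rel [-4.5  0.3  1. ] bow rel [-50.4   0.3   2.4]
t 15.85 pos [0.4827 0.2713 0.2034] yaw 92.73 zax [-0.004  0.023 -1.   ] F [ 0.7 -0.6 -0.3] T [-0.04  0.03 -0.03] w 0.0164 q [ 0.37  0.37 -0.27  0.93  0.02  0.32]
clip yaw 1.8974107193214642 pitch -1.7402059023863452 tip rel [-3.8  0.2  1. ] bow rel [-49.8   0.2   2.4]
```

View pics/zs19.png

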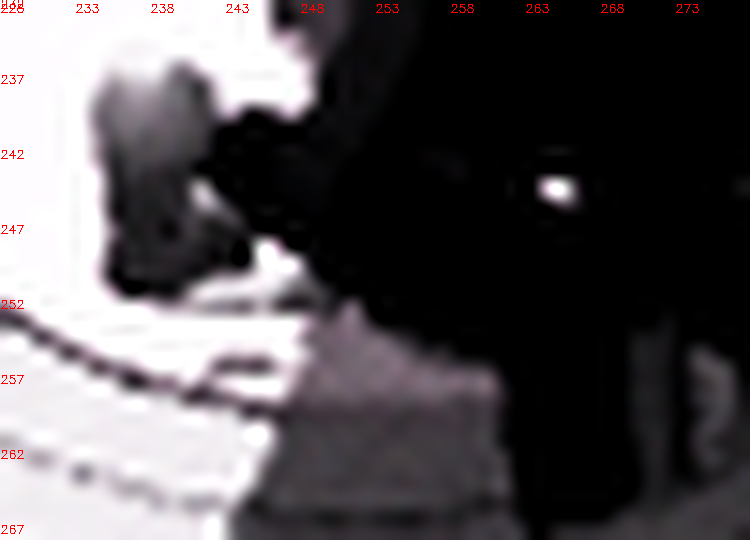

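View pics/zt19.png

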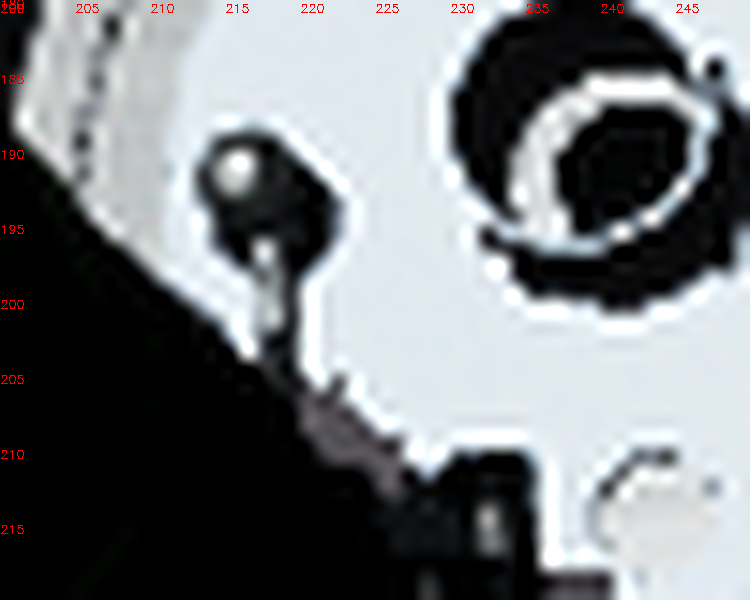

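>>> jog_arm(series=[0,0.15,0,-0.01,0,0,0.15,0,-0.01,0,0,0.15,0,-0.01,0,0,0.1,0,0,0], grip_force=115)

```text
time: 16.18
tool_pos: [0.5061, 0.2713, 0.2019]
eef_rot: [-2.154, -2.26, -0.02]
wrist_force: [-0.9, 0.1, -0.2]
grip_width: 0.0153
```

Run:
```python
from now import *
rep()
```

```text
t 16.18 pos [0.5061 0.2713 0.2019] yaw 92.75 zax [-0.005  0.023 -1.   ] F [-0.9  0.1 -0.2] T [0.04 0.15 0.05] w 0.0153 q [ 0.35  0.4  -0.21  0.95  0.02  0.3 ]
clip yaw 1.916072129900489 pitch -1.7882150693808565 tip rel [19.5 -0.6 -0.6] bow rel [-26.5  -0.6   0.9]
```

>>> jog_arm(series=[0,0.15,0.015,0,0,0,0.15,0.01,0,0,0,0.12,0.01,0,0])

```text
time: 16.43
tool_pos: [0.5213, 0.2738, 0.2009]
eef_rot: [-2.147, -2.256, -0.015]
wrist_force: [-7.3, -1.2, 1.8]
grip_width: 0.015
```

```bash
python3 now.py 20
```

```text
t 16.43 pos [0.5213 0.2738 0.2009] yaw 92.83 zax [-0.013  0.026 -1.   ] F [-7.3 -1.2  1.8] T [-0.09  1.35 -0.  ] w 0.015 q [ 0.34  0.44 -0.17  0.97  0.03  0.29]
clip yaw 2.0114632952626783 pitch -2.221176120682638 tip rel [34.7  1.6 -2.2] bow rel [-11.3   1.5  -0.5]
t 16.53 pos [0.5229 0.2739 0.2011] yaw 92.81 zax [-0.01   0.026 -1.   ] F [ 0.3  1.1 -0.1] T [0.33 0.11 0.03] w 0.0156 q [ 0.34  0.44 -0.17  0.97  0.03  0.3 ]
clip yaw 1.9908536550877214 pitch -2.038617541978932 tip rel [36.3  1.6 -1.8] bow rel [-9.7  1.5 -0.2]
```

View pics/t20e.png

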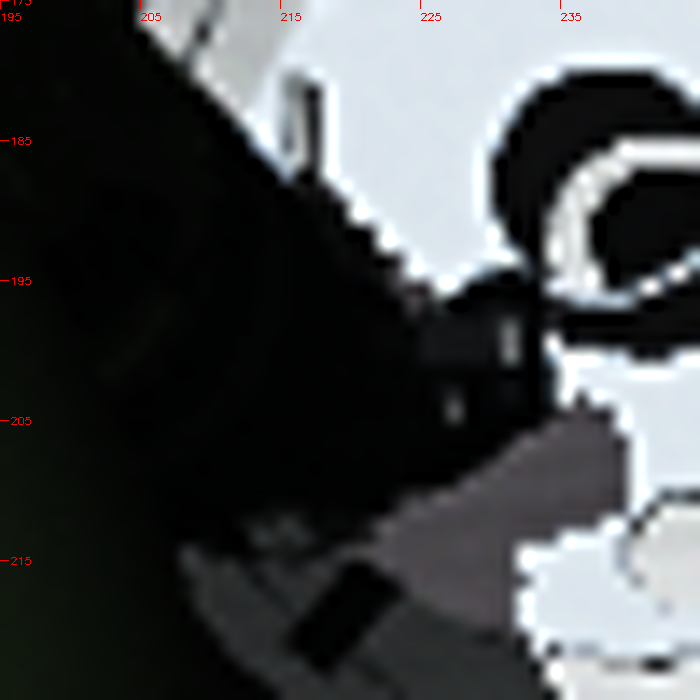

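View pics/s20e.png

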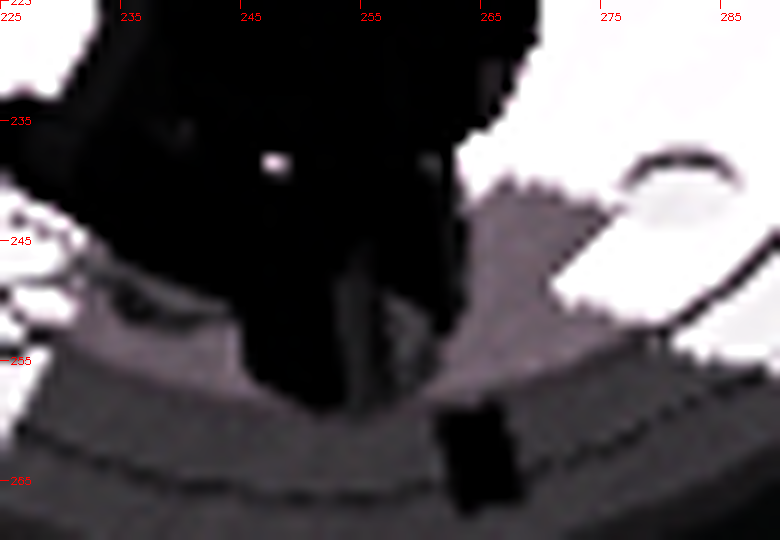

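>>> jog_arm(series=[0,0.12,-0.02,0,0,0,0.12,-0.01,0,0])

```text
time: 16.7
tool_pos: [0.533, 0.2739, 0.2013]
eef_rot: [-2.147, -2.258, -0.022]
wrist_force: [-2.2, 2.3, 0.3]
grip_width: 0.0151
```

```bash
python3 now.py 21
```

```text
t 16.7 pos [0.533  0.2739 0.2013] yaw 92.9 zax [-0.009  0.028 -1.   ] F [-2.2  2.3  0.3] T [0.41 0.67 0.07] w 0.0151 q [ 0.34  0.45 -0.14  0.98  0.03  0.29]
clip yaw 2.0822771615718993 pitch -1.9915095755266972 tip rel [46.5  1.4 -1.5] bow rel [0.5 1.3 0.1]
t 16.8 pos [0.5333 0.2737 0.2012] yaw 92.86 zax [-0.009  0.028 -1.   ] F [-0.4  2.8 -0. ] T [0.64 0.08 0.11] w 0.0154 q [ 0.34  0.45 -0.14  0.98  0.03  0.29]
clip yaw 2.039218685904852 pitch -1.9960886731983427 tip rel [46.7  1.2 -1.6] bow rel [0.7 1.1 0. ]
```

View pics/t21e.png

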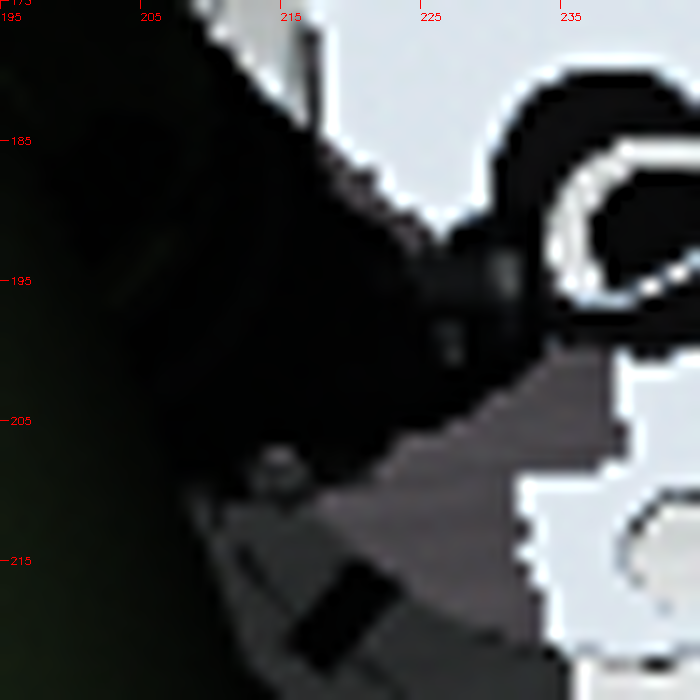

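View pics/s21.png

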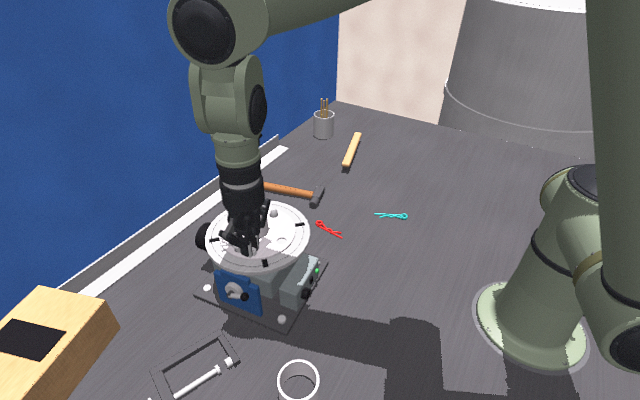

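>>> jog_arm(series=[0,0,0,0,0,0.3,0,0,0,0,0.4,0,0,0,0,0.4,0,0,0,0])

```text
time: 17.13
tool_pos: [0.5343, 0.272, 0.2015]
eef_rot: [-2.152, -2.259, -0.02]
wrist_force: [0.4, -0.1, -0.3]
grip_width: 0.0345
```

```bash
python3 now.py 22
python3 - <<'E'
from h import *
crop('s22',210,200,80,70,9,'s22c')
E
```

```text
t 17.13 pos [0.5343 0.272  0.2015] yaw 92.77 zax [-0.007  0.024 -1.   ] F [ 0.4 -0.1 -0.3] T [ 0.02  0.01 -0.06] w 0.0345 q [ 0.34  0.45 -0.14  0.98  0.02  0.29]
clip yaw 1.9442755726374579 pitch -1.8789166526907906 tip rel [47.7 -0.7 -1.1] bow rel [ 1.7 -0.7  0.4]
t 17.23 pos [0.5342 0.2722 0.2015] yaw 92.78 zax [-0.007  0.025 -1.   ] F [ 0.7 -0.9  1. ] T [-0.    0.03 -0.01] w 0.0339 q [ 0.34  0.45 -0.14  0.98  0.03  0.29]
clip yaw 1.948084845231022 pitch -1.8829406519013354 tip rel [47.6 -0.5 -1.1] bow rel [ 1.7 -0.6  0.4]
```

View pics/s22c.png

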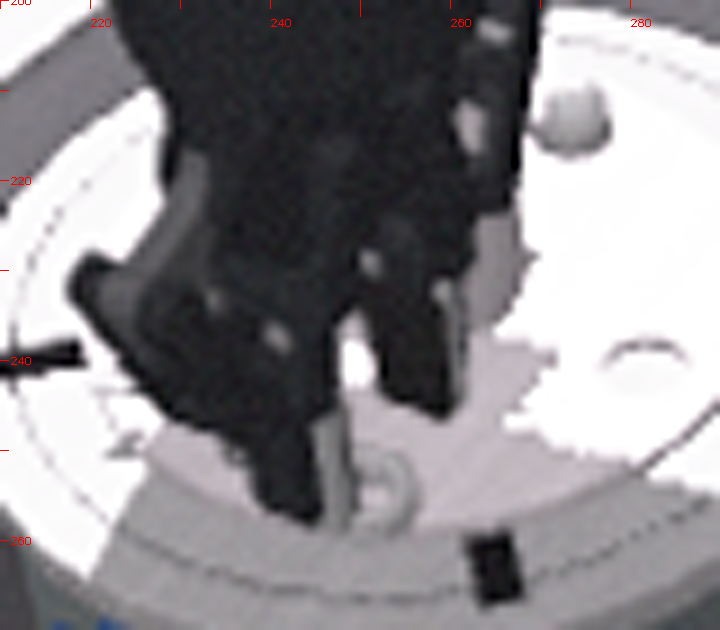

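>>> jog_arm(series=[0.42,0,0.08,0.05,0,0.42,0,0,0.2,0,0.42,0,0,0.4,0,0.42,0,0,0.7,0,0.42,0,0,0.8,0,0.42,-0.3,0,0.6,0,0.42,-0.6,-0.3,0.3,0,0.42,-0.8,-0.8,0,0,0.42,-0.8,-0.9,0,0,0.42,-0.6,-0.9,0,0,0.42,-0.3,-0.9,0,0,0.42,0,-0.6,0,0])

```text
time: 18.23
tool_pos: [0.3972, 0.103, 0.3344]
eef_rot: [-2.147, -2.275, -0.029]
wrist_force: [1.0, 0.8, 0.1]
grip_width: 0.0359
```

Run:
```python
from h import *
st();cap('side','s23');cap('top','t23')
crop('s23',205,195,90,75,8,'s23c');crop('t23',190,150,100,85,8,'t23c')
```

```text
t 18.23 pos [0.3972 0.103  0.3344] yaw 93.33 zax [ 0.003  0.023 -1.   ] F [1.  0.8 0.1] T [-0.02 -0.04 -0.01] w 0.0359 q [ 0.06  0.01 -0.37  1.19  0.02 -0.  ]
```

View pics/s23c.png

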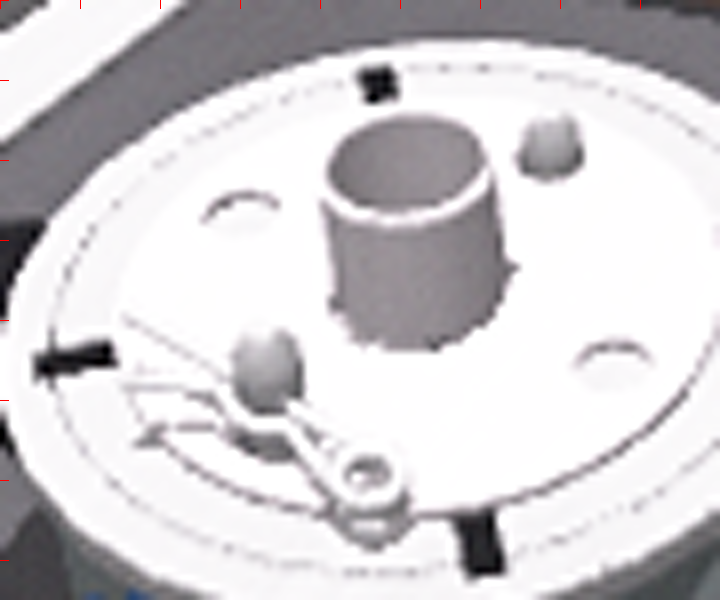

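View pics/t23c.png

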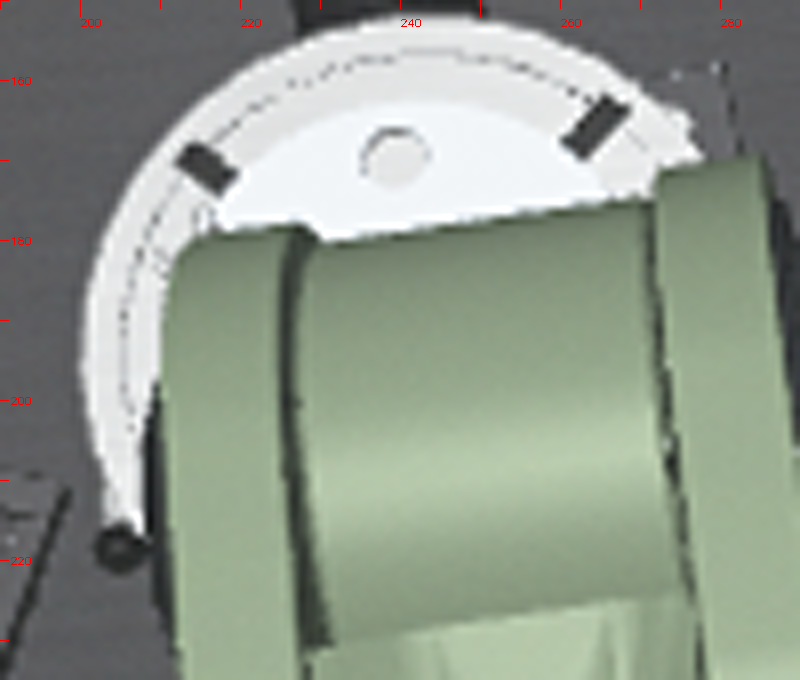

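The clip is through the pin, and the sprung leg bows round the shank. I'll clear the arm for a better look.

>>> jog_arm(series=[0.5,0,-0.5,0,0,0.5,0,-0.9,0,0,0.5,0,-0.9,0,0,0.5,0,-0.9,0,0,0.5,0,-0.9,0,0,0.5,0,-0.9,0,0,0.5,0,-0.9,0,0,0.5,0,-0.7,0,0,0.5,0,-0.4,0,0,0.5,0,0,0,0])

```text
time: 19.17
tool_pos: [0.4027, -0.1888, 0.3425]
eef_rot: [2.153, 2.287, 0.044]
wrist_force: [0.2, 0.0, 0.3]
grip_width: 0.0426
```

Run:
```python
from now import *
st();cap('side','s24');cap('top','t24')
# model of home pose overlay
E0=A+[0,0,0]; Rz=Ro.from_euler('z',ph).as_matrix(); E=A-Rz@[.038,-.008,-.0025]
crop('t24',195,165,60,60,12,'t24c');crope('t24',195,165,60,60,12,'t24f',curves(Rz,E));crope('s24',210,215,55,50,13,'s24f',curves(Rz,E))
```

```text
t 19.17 pos [ 0.4027 -0.1888  0.3425] yaw 93.48 zax [ 0.019  0.02  -1.   ] F [0.2 0.  0.3] T [-0.01  0.07 -0.03] w 0.0426 q [-0.62  0.07 -0.28  1.21  0.03 -0.68]
```

View pics/t24c.png

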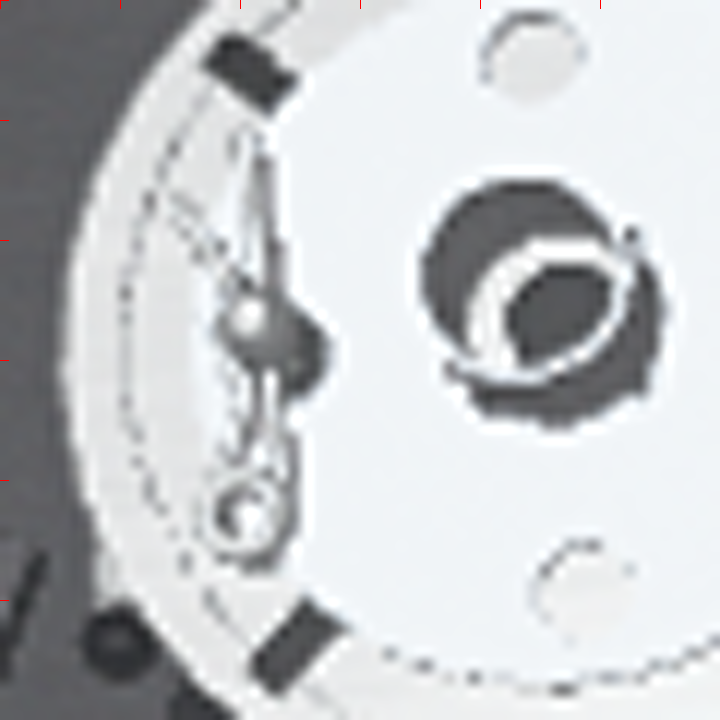

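View pics/t24f.png

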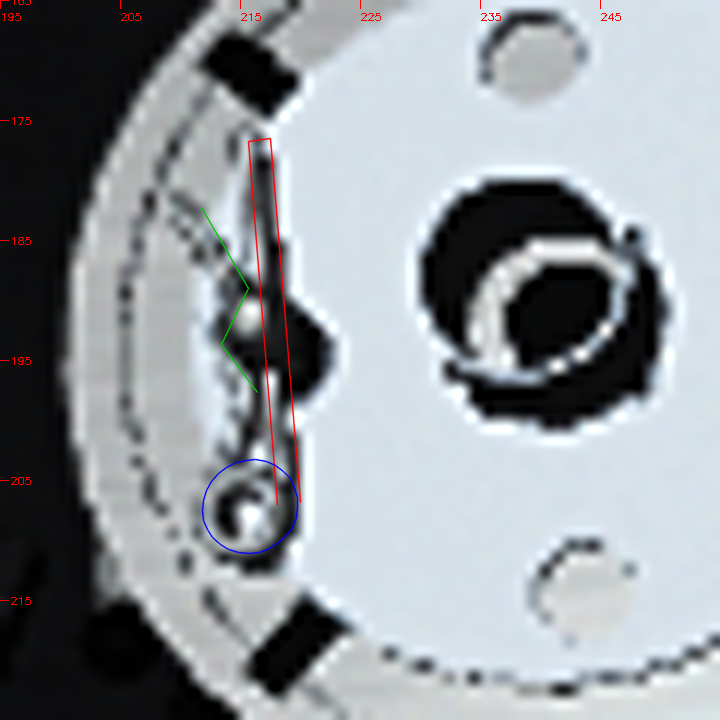

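View pics/s24f.png

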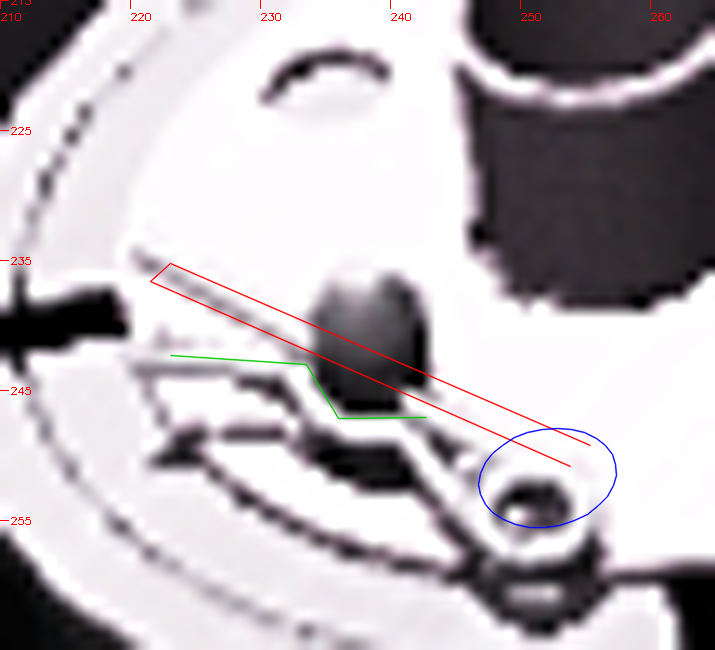

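View pics/t24.png

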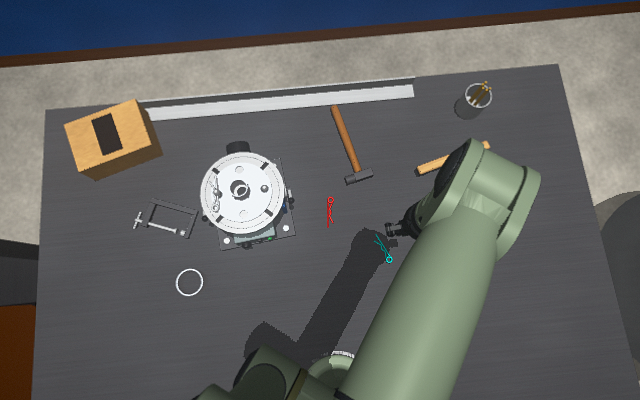

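Run:
```python
from h import *
st(); print(ctrl.sign_off())
```

```text
t 19.27 pos [ 0.4024 -0.1861  0.3424] yaw 93.63 zax [ 0.019  0.022 -1.   ] F [-0.2  0.4  0.2] T [-0.02  0.01 -0.  ] w 0.0427 q [-0.62  0.07 -0.28  1.21  0.03 -0.68]
the job is handed in; nothing more can be done
None
```

I lowered the stub tube up onto the faceplate, with both pins through opposite bolt holes, and released it after contact. I then pushed the bare steel clip's straight leg through the tall pin's cross hole and let go. I handed the job in at 19.3 s with the arm clear of everything.

**Last checks:**
- **Stub:** The flange looks flat in both camera views.
- **Clip:** The straight leg runs through the pin and the sprung leg bows round the shank, with a dip on each side of it. The push peaked at about 7 N and then fell away, as it would when the leg snapped over. I had no direct reading of the leg's opening.
- **Other tools:** I saw no movement of the hammer, clamp, offcut ring or coloured clips in the last top view. The arm hid part of the brush there, so I could not fully check it.

**What disagreed or went wrong:**
- **Clip droop:** The clip's eye sits several millimetres lower than it would if level. The leg seems to have tilted within the hole's clearance.
- **Fingertip contact:** While I was reaching for the clip, the fingertips touched the bench and the wrist force briefly read about 58 N. That is under the 120 N wrist limit. It is over 40 N, but it was the fingertips that touched, and I read that limit as covering the arm and gripper body.

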